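# Run the scanner battery packs through the bench tester

### The job

Lay every battery pack from the blue mat flat into a pocket of the tester's sliding carriage, push the carriage fully home under the test head, then push the spring switch on its roof all the way towards the amber lamp, hold it there for a good second and let it spring back to the middle, without ever pushing it the other way. Then pull the carriage fully out again, lay all the packs flat on the floor of the grey tray, and leave the other things on the bench alone.

Things in the scene. Friction and masses are not known exactly. Their poses are not given: they have to be found in the camera images.
- pack0_c (a point): black battery pack, a flat block 52 x 36 x 22 mm, 70 g, lying flat on the blue mat (top of the mat 4 mm above the bench), white label and brass contacts on top. This point is its centre, 11 mm above its underside; x along its 52 mm length, y along its 36 mm width, z up. Two or three of the four packs are present; absent ones give None
- pack1_c (a point): black battery pack, a flat block 52 x 36 x 22 mm, 70 g, lying flat on the blue mat (top of the mat 4 mm above the bench), white label and brass contacts on top. This point is its centre, 11 mm above its underside; x along its 52 mm length, y along its 36 mm width, z up. Two or three of the four packs are present; absent ones give None
- pack2_c (a point): black battery pack, a flat block 52 x 36 x 22 mm, 70 g, lying flat on the blue mat (top of the mat 4 mm above the bench), white label and brass contacts on top. This point is its centre, 11 mm above its underside; x along its 52 mm length, y along its 36 mm width, z up. Two or three of the four packs are present; absent ones give None
- pack3_c (a point): black battery pack, a flat block 52 x 36 x 22 mm, 70 g, lying flat on the blue mat (top of the mat 4 mm above the bench), white label and brass contacts on top. This point is its centre, 11 mm above its underside; x along its 52 mm length, y along its 36 mm width, z up. Two or three of the four packs are present; absent ones give None
- tester: battery tester: grey base plate 290 x 200 mm, 8 mm thick, and at its far end a white test head like a bridge: a roof 100 mm deep (along x) and 224 mm wide (along y), underside 52 mm and top 85 mm above the bench, on two aluminium side pillars (each 14 mm thick). Origin at bench level under the middle pocket when the carriage is fully out; x is the direction in which the carriage slides home (away from the robot), y across. The roof covers x = 75 to 175 mm
- carriage (a joint): travel in m of the aluminium carriage on the tester, along the tester's x: 0 = fully out (pockets open to above, in front of the head), 0.12 = fully home under the head, with a stop at both ends. It stays where it is left; about 3 N of friction. At the start it stands anywhere between 0 and 0.09
- handle (a point): point on the carriage's black upright handle post, 60 mm above the bench, on the post's axis; the post is 16 mm (along tester x) by 24 mm (along tester y), its top is 72 mm above the bench and its foot, 18 mm above the bench, stands on a tongue. It lies 75 mm before the pocket row; axes as the tester's
- pocket0 (a point): centre of the floor of the carriage's right-hand (tester -y) pocket, 16 mm above the bench. The three open pockets lie in a row along the tester's y, 61 mm apart; each is 57 mm long (along y), 41 mm wide (along x) and 10 mm deep, so that a pack lies in it flat with its length along y and sticks out 12 mm above the 4 mm thick walls; any pack fits any pocket, either way round. It moves with the carriage; axes as the tester's
- pocket1 (a point): centre of the floor of the carriage's middle pocket, 16 mm above the bench. The three open pockets lie in a row along the tester's y, 61 mm apart; each is 57 mm long (along y), 41 mm wide (along x) and 10 mm deep, so that a pack lies in it flat with its length along y and sticks out 12 mm above the 4 mm thick walls; any pack fits any pocket, either way round. It moves with the carriage; axes as the tester's
- pocket2 (a point): centre of the floor of the carriage's left-hand (tester +y) pocket, 16 mm above the bench. The three open pockets lie in a row along the tester's y, 61 mm apart; each is 57 mm long (along y), 41 mm wide (along x) and 10 mm deep, so that a pack lies in it flat with its length along y and sticks out 12 mm above the 4 mm thick walls; any pack fits any pocket, either way round. It moves with the carriage; axes as the tester's
- switch: round grey switch head, 92 mm across and 18 mm high, fixed on the roof of the test head, turned any way. Origin at the centre of its underside (on the roof, 85 mm above the bench); its x axis points from the toggle to the small amber pilot lamp (a dome 33 mm from the centre, rising 10 mm above the switch head)
- toggle (a joint): angle in rad of the spring-centred toggle lever in the middle of the switch head, hinged at the switch head's top face (18 mm above the switch's origin): 0 = upright, positive = leaning towards the pilot lamp (the switch's +x), stops at -0.45 and 0.45. A spring of 0.25 N m/rad (about 3 N near the tip at the stop) brings it back when let go
- toggle_tip (a point): top end of the toggle lever, 48 mm above its hinge; the lever is a steel rod 10 mm thick with a black cap 14 mm thick on its upper 14 mm
- mat: blue bench mat 240 x 190 mm, 4 mm thick, to the left or right of the tester, on which the packs lie at the start; origin at the centre of its underside, x along the 240 mm
- tray_in (a point): centre of the inner floor of the open grey tray, on the other side of the tester from the mat; inside 212 mm (its x) by 122 mm (its y), rim 17 mm above the bench, walls and floor 4 mm thick
- dish: small round steel screw dish, 40 mm across and 16 mm high, standing in the middle of the blue mat; origin at its underside. A bystander: leave alone
- pen: black pen, 130 mm long, lying on the bench beyond the mat or tray; origin under its middle. A bystander: leave alone
- smalldriver: small hand screwdriver, 140 mm long, lying on the bench beyond the mat or tray; origin under its middle. A bystander: leave alone
- driver: green cordless screwdriver, 175 mm long and 40 mm thick, lying on the bench beyond the tester, to one side; origin under its middle. A bystander: leave alone
- jar: clear screw jar with white cap, 52 mm across and 55 mm high, beyond the tester, to one side; origin at its underside. A bystander: leave alone
- mouse: black computer mouse, 100 x 60 x 33 mm, beyond the tester; origin under its middle. A bystander: leave alone

How it is judged (in metres and radians):
On the way, in this order (a step that is already met when the one before it is completed fails the run):
1. every pack lies flat in a pocket and the carriage is fully home under the head (x of pack0_c in the frame of pocket1 between -0.007 and 0.007 m and y of pack0_c in the frame of pocket1 between -0.07 and 0.07 m and z of pack0_c in the frame of pocket1 between 0.007 and 0.0145 m and x of pack1_c in the frame of pocket1 between -0.007 and 0.007 m and y of pack1_c in the frame of pocket1 between -0.07 and 0.07 m and z of pack1_c in the frame of pocket1 between 0.007 and 0.0145 m and x of pack2_c in the frame of pocket1 between -0.007 and 0.007 m and y of pack2_c in the frame of pocket1 between -0.07 and 0.07 m and z of pack2_c in the frame of pocket1 between 0.007 and 0.0145 m and x of pack3_c in the frame of pocket1 between -0.007 and 0.007 m and y of pack3_c in the frame of pocket1 between -0.07 and 0.07 m and z of pack3_c in the frame of pocket1 between 0.007 and 0.0145 m and value of joint carriage above 0.114 m), for 0.2 s.
2. the toggle is held over towards the lamp for 0.8 s, with the packs in the pockets and the carriage home (all of step 1 and value of joint toggle above 0.3 rad), for 0.8 s.
3. the toggle has come back to the middle, the carriage still home (value of joint toggle between -0.1 and 0.1 rad and value of joint carriage above 0.114 m), for 0.2 s.
4. the carriage is fully out again (value of joint carriage below 0.008 m), for 0.2 s.
At the end, for the whole second after the job is handed in: every pack lies flat and still on the tray's floor (its centre within 95 mm by 55 mm of the tray's centre along its length and width, and 7 to 14.5 mm above the floor), the carriage is out to within 8 mm, the toggle is within 0.1 rad of the middle (x of pack0_c in the frame of tray_in between -0.095 and 0.095 m and y of pack0_c in the frame of tray_in between -0.055 and 0.055 m and z of pack0_c in the frame of tray_in between 0.007 and 0.0145 m and linear speed of each of pack0, pack1, pack2, pack3 below 0.02 m/s and x of pack1_c in the frame of tray_in between -0.095 and 0.095 m and y of pack1_c in the frame of tray_in between -0.055 and 0.055 m and z of pack1_c in the frame of tray_in between 0.007 and 0.0145 m and x of pack2_c in the frame of tray_in between -0.095 and 0.095 m and y of pack2_c in the frame of tray_in between -0.055 and 0.055 m and z of pack2_c in the frame of tray_in between 0.007 and 0.0145 m and x of pack3_c in the frame of tray_in between -0.095 and 0.095 m and y of pack3_c in the frame of tray_in between -0.055 and 0.055 m and z of pack3_c in the frame of tray_in between 0.007 and 0.0145 m and value of joint carriage below 0.008 m and value of joint toggle between -0.1 and 0.1 rad); the robot touches nothing.
It fails at once if the toggle is pushed away from the lamp (beyond 0.25 rad) (value of joint toggle below -0.25 rad).
It fails at once if a bystander is moved by more than 40 mm (distance of any of dish, pen, smalldriver, driver, jar, mouse from where it was at the start of the episode above 0.04 m).
Of pack0, pack1, pack2, pack3 only 2 to 3 are there at a start; the rules pass over those that are not, and their reading is None.
At some moment in a run one of pack0, pack1, pack2, pack3 may be knocked a few centimetres aside while the robot is not near it.
Once in a run the grip may slacken for a moment while it holds something.
It also fails if it takes over 210 s, if anything falls off the work surface, if the arm or the gripper's body presses on something with over 40 N, if the wrist force passes 120 N, or if a joint passes its speed limit or range.

### The arm

A 6-joint arm with a two-finger parallel gripper is mounted at the origin on the work surface. World frame = base frame: x ahead of the robot, y to its left, z up, the work surface at z = 0. Lengths are in mm, angles in rad, forces in N, time in s.
With the tool pointing down it reaches from about 275 to 1000 mm from the base axis. Payload 8.4 kg.
Tool frame: the origin (TCP) lies at the very end of the fingers, on their centre line; the grasp point (between the pads) lies 19 mm behind it; z points along the fingers, y is the direction in which the jaws open and shut (so a half turn about z gives the same grasp; the last joint's range is limited). The gripper opens to 85 mm and grips with 20 to 120 N. Pads are 22 mm wide; open, the fingers measure 114 mm over their backs; the gripper's body (76 mm by 85 mm) begins 54 mm behind the grasp point. The pads swing forward as they close: fully open they stand 13 mm farther back than shut.
Start: joints at [-1.13, 0.353, 1.633, -0, 1.155, -0.002], TCP at [267.793, -564.725, 231.281] pointing down, gripper open.
Joint ranges: [-2.63, 2.63], [-0.92, 2.1], [0.06, 2.66], [-1.3, 4.44], [0, 2.69], [-3.02, 3.02]. Speed limits (rad/s): [2.22, 2.22, 2.79, 3.14, 3.14, 3.14].

### API

Orientations are given as [roll, pitch, yaw] about the fixed x, y, z axes, in that order (R = Rz(yaw) Ry(pitch) Rx(roll)).
In Python, from cell import robot gives the robot as it stands. The module is installed in compiled form; this text tells all that it offers.
- The arm moves only by the tool carry_out, never from a script. Its argument "plan" is a list of rows, each an object with "linear": the shift along the world's x, y, z in mm, a list of three; "turn": the turn, a rotation vector about the world's x, y, z in rad, a list of three; "fingers": the opening, from -1 (shut) to 1 (fully open). A call has 1 to 12 rows; each row is the pose to reach, as a shift and turn from the pose commanded when the call began; what a row does not reach only later rows make up. A row lasts 1/12 s, in which the tool goes at most 41.7 mm and 7.16 degrees, less where a joint would pass 70% of its speed; a pose out of reach is approached as far as the arm can. A call with a gripper value outside its range is refused whole. The fingers move at their own pace and stop on an object; "force" is the grip in N (left out, the last holds). Time passes only in rows, so rows that repeat a pose let the fingers close. It gives the time, the measured TCP pose, the force and the opening at its end, in the units of the state.
- robot.sense(): the state, without advancing time (a new reading comes with each control period).
- robot.grab_frame(name): name is "scene" or "top" or "wrist"; returns the picture (420x560x3 uint8, red, green, blue); there is no depth.
- robot.camera_model(name): a dict with "mtx" (3x3 intrinsics, pixels), "eye" and "orientation" of the camera in the world. Camera axes: x right, y down, z forward; pixel columns grow to the right and rows downward; lengths in mm; the calibration is good to about 2 mm. A picture is of the moment at which its call begins: read the wrist's pose just before it. camera_model takes no time and is no camera call; for the wrist camera it gives the pose at the moment of the call.
- robot.finish_job(): hands the job in, once; it reports no verdict.
The state is a dict: "time_s": time; "joints": joint angles; "qvel": joint speeds; "effort": joint torques, N m; "ee_pos": TCP position; "eef_rot": TCP orientation; "force": force on the tool from outside, world axes, zero at the start; "torque": the same for the moment, N m; "opening": opening from 0.0 (shut) to 1.0 (fully open).
Only numpy, scipy, OpenCV 4.12 (cv2) and the standard library are available. Lean on these libraries where they do the work, as an engineer would, in place of code of your own. Each camera call takes 0.05 s, during which the arm holds its last target.

## Working session

There is one attempt and no reset: what is moved stays moved. The work goes in short steps, Python scripts to look and compute and a tool call to move; the robot and the scene stay as the last step left them, time stands still between calls to the robot, and variables do not carry over. Pictures are saved under pics/ and viewed, and the job is handed in when it is done.

Besides the shell and the picture viewer there is one more tool, called after "Call:" by a JSON object that holds its "fn" and its "kwargs". carry_out: Moves the arm, as the interface text tells. Its arguments: {"type":"object","properties":{"plan":{"type":"array"},"force":{"type":"number"}},"required":["plan"]}

```bash
mkdir -p pics; cat > h.py <<'E'
import numpy as np, cv2
from cell import robot
def grab(n,f):
    m=robot.camera_model(n); im=robot.grab_frame(n); cv2.imwrite(f'pics/{f}.png',im[:,:,::-1]); return im,m
E
python3 - <<'E'
from h import *
print(robot.sense())
for n in ['scene','top','wrist']:
    im,m=grab(n,n+'0'); print(n,m)
E
```

```text
{'time_s': 0.0, 'joints': array([-1.13041384e+00,  3.53629660e-01,  1.63416418e+00, -9.08202214e-07,
        1.15518515e+00, -2.40448617e-03]), 'qvel': array([1.00990403e-05, 2.93723273e-04, 4.30137272e-05, 1.69982846e-03,
       9.29278908e-04, 8.41645212e-04]), 'effort': array([ 9.05898250e-04, -6.05249476e+01, -3.42070735e+01,  1.44916844e-04,
        9.44616215e-03,  2.03502998e-05]), 'ee_pos': array([ 267.57632818, -564.28568936,  230.56036866]), 'eef_rot': array([-3.14020632e+00, -2.50304885e-06,  4.42787340e-01]), 'force': array([ 0.07078059, -0.14887222, -0.77768878]), 'torque': array([-0.00459881, -0.00133042, -0.01233929]), 'opening': 0.9952749233960287}
scene {'mtx': array([[390.83170401,   0.        , 281.60661505],
       [  0.        , 390.83170401, 210.68392665],
       [  0.        ,   0.        ,   1.        ]]), 'eye': array([1195.2611783 ,  320.01528636,  716.26589671]), 'orientation': array([-2.29108042, -0.00788969,  2.05890487])}
top {'mtx': array([[507.32433839,   0.        , 283.3601968 ],
       [  0.        , 507.32433839, 204.4016467 ],
       [  0.        ,   0.        ,   1.        ]]), 'eye': array([ 5.29183466e+02, -1.51054583e-01,  1.23295413e+03]), 'orientation': array([-3.07517929e+00, -6.73974850e-04, -1.59722835e+00])}
wrist {'mtx': array([[304.94012347,   0.        , 281.7677392 ],
       [  0.        , 304.94012347, 210.91022356],
       [  0.        ,   0.        ,   1.        ]]), 'eye': array([ 337.98178481, -530.54082304,  373.30302502]), 'orientation': array([ 2.82919161e+00,  1.51840224e-03, -1.12610044e+00])}
```

View pics/scene0.png

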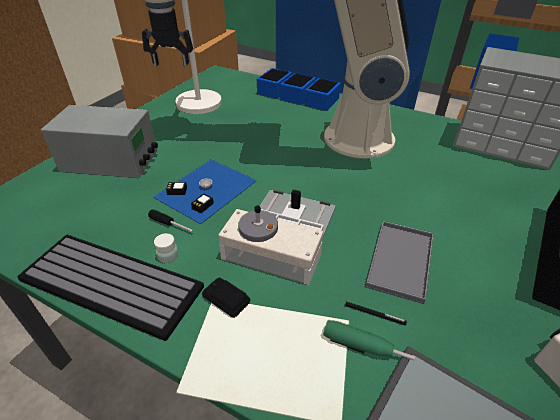

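View pics/top0.png

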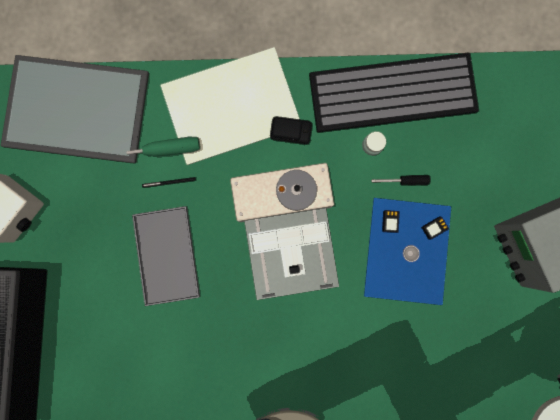

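View pics/wrist0.png

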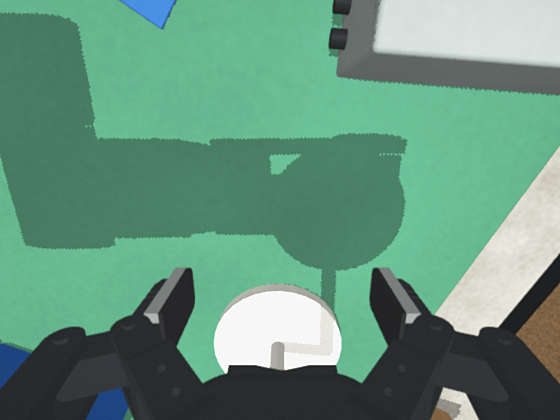

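Two packs are on the mat, at top-view pixels (391,221) and (435,227). The toggle is at about (296,189) with the amber lamp to its left at (282,189). The carriage is partly in and the tray is at (166,255). Next I'll enlarge the view and measure.

```bash
cat >> h.py <<'E'
from scipy.spatial.transform import Rotation as Ro
def rot(rpy): return Ro.from_euler('xyz',rpy).as_matrix()
def px2w(m,uv,z):
    uv=np.atleast_2d(np.array(uv,float)); d=np.c_[uv,np.ones(len(uv))]@np.linalg.inv(m['mtx']).T@rot(m['orientation']).T
    return m['eye']+d*((z-m['eye'][2])/d[:,2])[:,None]
def w2px(m,p):
    p=np.atleast_2d(np.array(p,float)); c=(p-m['eye'])@rot(m['orientation'])@m['mtx'].T
    return c[:,:2]/c[:,2:]
def rect(mask,m,z,lo=30,n=5):
    cs,_=cv2.findContours(mask.astype(np.uint8),cv2.RETR_EXTERNAL,cv2.CHAIN_APPROX_NONE)
    out=[]
    for c in sorted(cs,key=cv2.contourArea,reverse=True)[:n]:
        if cv2.contourArea(c)<lo: continue
        w=px2w(m,c[:,0],z)[:,:2].astype(np.float32); out.append((cv2.minAreaRect(w),c[:,0].mean(0)))
    return out
E
python3 - <<'E'
from h import *
im=cv2.imread('pics/top0.png')
cv2.imwrite('pics/top0a.png',cv2.resize(im[140:320,120:340],None,fx=3.3,fy=3.3,interpolation=cv2.INTER_CUBIC))
cv2.imwrite('pics/top0b.png',cv2.resize(im[190:310,360:460],None,fx=5,fy=5,interpolation=cv2.INTER_CUBIC))
m=robot.camera_model('top'); rgb=im[:,:,::-1].astype(int)
R,G,B=rgb[...,0],rgb[...,1],rgb[...,2]
blue=(B>R+50)&(B>G+40)
print('mat',rect(blue,m,4,n=1))
print(px2w(m,[[391,221],[435,227],[296,189],[166,255]],10))
print(R[255,166],G[255,166],B[255,166])
E
```

```text
mat [(((491.0052490234375, -299.67340087890625), (187.42283630371094, 237.6357879638672), 82.12187957763672), array([411.29238329, 247.49385749]))]
[[ 563.53275008 -261.49636691   10.        ]
 [ 546.28739643 -366.89694975   10.        ]
 [ 647.02050967  -34.70076751   10.        ]
 [ 496.26066527  281.61433151   10.        ]]
120 117 116
```

View pics/top0a.png

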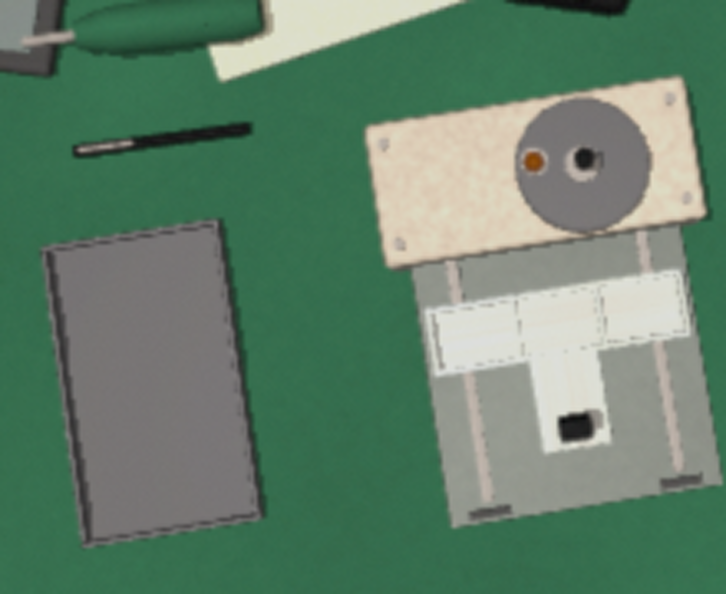

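View pics/top0b.png

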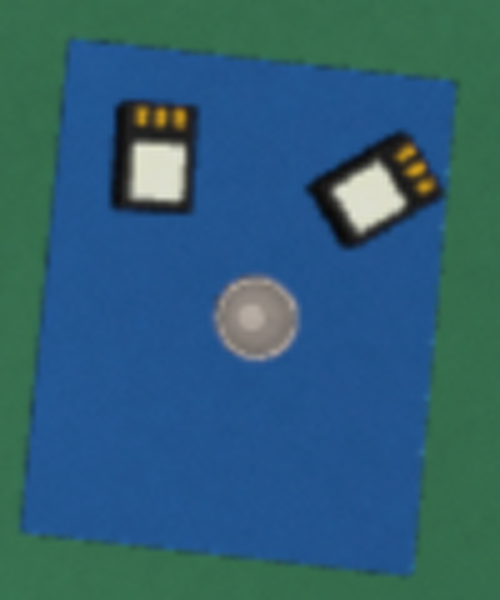

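```bash
cat > meas.py <<'E'
from h import *
import sys
def packs(rgb,m,ztop=26,poly=None,thr=75):
    # black non-coloured blobs + inside: use white label & brass too via closing
    mx=rgb.max(2); dark=(mx<thr).astype(np.uint8)
    if poly is not None:
        k=np.zeros_like(dark); cv2.fillPoly(k,[np.int32(poly)],1); dark&=k
    dark=cv2.morphologyEx(dark,cv2.MORPH_CLOSE,np.ones((3,3)))
    return [r for r in rect(dark,m,ztop,60,8)]
if __name__=='__main__':
    im,m=grab('top',sys.argv[1]); rgb=im.astype(int); R,G,B=rgb[...,0],rgb[...,1],rgb[...,2]
    def show(n,l):
        for r,c in l: print(n,np.round(r[0],1),np.round(r[1],1),round(r[2],1),c.round(0))
    show('pack',packs(rgb,m,26,[[370,195],[452,203],[445,305],[365,300]]))
    k=np.zeros(R.shape,bool);k[200:310,130:205]=1
    show('tray',rect((abs(R-G)<15)&(abs(R-B)<20)&(R>60)&k,m,17,n=1))
    k=np.zeros(R.shape,bool);k[160:222,225:340]=1
    show('roof',rect((R>200)&(R>B+12)&k,m,85,n=1))
    k=np.zeros(R.shape,bool);k[200:300,225:345]=1
    show('carr',rect((rgb.min(2)>215)&k,m,26,n=2))
    show('base',rect((rgb.max(2)-rgb.min(2)<22)&(R>110)&k,m,8,n=1))
    show('handle',rect((rgb.max(2)<70)&k,m,72,lo=20,n=3))
    k=np.zeros(R.shape,bool);k[160:222,260:325]=1
    show('sw',rect((rgb.max(2)-rgb.min(2)<25)&(R<140)&k,m,103,n=1))
    show('lamp',rect((R>B+70)&(R<220)&k,m,113,lo=10,n=2))
    show('tip',rect((rgb.max(2)<60)&k,m,151,lo=5,n=2))
E
python3 meas.py top1
```

```text
pack [ 544.9 -361.1] [37.2 54.8] 28.5 [435. 227.]
pack [ 563.1 -256.6] [38.1 51.9] 83.9 [390. 221.]
tray [495.7 281.6] [218.7 130.6] 7.5 [165. 256.]
roof [629.5  43.5] [ 94.4 131.4] 7.5 [261. 194.]
carr [518.5  43.8] [ 7.6 50.3] 8.8 [265. 243.]
base [493.9 -18.5] [193.1 198.2] 7.6 [294. 254.]
handle [459.7 -23.3] [18.2 15.8] 88.5 [294. 269.]
sw [624.  -22.9] [142.6 114.4] 88.2 [296. 205.]
lamp [640.2   1.4] [8.9 8.9] 88.5 [281. 188.]
tip [636.6 -33. ] [ 8.6 10.8] 88.4 [297. 187.]
```

```bash
python3 - <<'E'
from h import *
m=robot.camera_model('scene'); print(px2w(m,[[198,100],[100,140],[255,75],[330,95]],0))
m=robot.camera_model('wrist'); print(px2w(m,[[278,340]],0))
m=robot.camera_model('top'); print(px2w(m,[[560,400]],0))
s=robot.sense();print(s['time_s'])
E
```

```text
[[  28.93926799 -679.75071838    0.        ]
 [ 443.77602185 -787.24136934    0.        ]
 [-304.15297635 -608.02337887    0.        ]
 [-276.1925865  -224.62309987    0.        ]]
[[  43.9249902 -664.0769596    0.       ]]
[[ 128.26461236 -647.80733648    0.        ]]
0.2
```

Call:
{"fn": "carry_out", "kwargs": {"plan": [{"linear": [30,80,0],"turn": [0,0,0],"fingers": 1},{"linear": [60,160,0],"turn": [0,0,-0.1],"fingers": 1},{"linear": [202,542,0],"turn": [0,0,-0.31],"fingers": 1},{"linear": [202,542,0],"turn": [0,0,-0.31],"fingers": 1},{"linear": [202,542,0],"turn": [0,0,-0.31],"fingers": 1},{"linear": [202,542,0],"turn": [0,0,-0.31],"fingers": 1},{"linear": [202,542,0],"turn": [0,0,-0.31],"fingers": 1},{"linear": [202,542,0],"turn": [0,0,-0.31],"fingers": 1},{"linear": [202,542,0],"turn": [0,0,-0.31],"fingers": 1},{"linear": [202,542,0],"turn": [0,0,-0.31],"fingers": 1},{"linear": [202,542,0],"turn": [0,0,-0.31],"fingers": 1},{"linear": [202,542,0],"turn": [0,0,-0.31],"fingers": 1}]}}

```text
time_s: 1.2
ee_pos: [442.5, -94.6, 231.5]
eef_rot: [3.141, -0.0, 0.133]
force: [0.1, -0.9, 0.9]
opening: 0.998
```

Call:
{"fn": "carry_out", "kwargs": {"plan": [{"linear": [40,110,0],"turn": [0,0,0],"fingers": 1},{"linear": [40,110,0],"turn": [0,0,0],"fingers": 1}]}}

```text
time_s: 1.37
ee_pos: [471.0, -16.2, 231.5]
eef_rot: [3.141, -0.001, 0.133]
force: [1.1, -0.9, 0.3]
opening: 0.998
```

```bash
python3 - <<'E'
from h import *
im,m=grab('wrist','w1'); print(m['eye'],m['orientation'],robot.sense()['ee_pos'])
im,m=grab('wrist','w1'); print(m['eye'],m['orientation'],robot.sense()['ee_pos'])
E
```

```text
[548.16330789  -5.56534935 374.1778548 ] [ 2.82953945e+00  3.68708038e-04 -1.43603363e+00] [473.55283517 -10.25548366 231.7056572 ]
[ 5.50380895e+02 -5.25120851e-02  3.74612860e+02] [ 2.83211834  0.00364654 -1.43427915] [472.41063242 -13.32105449 231.48910441]
```

View pics/w1.png

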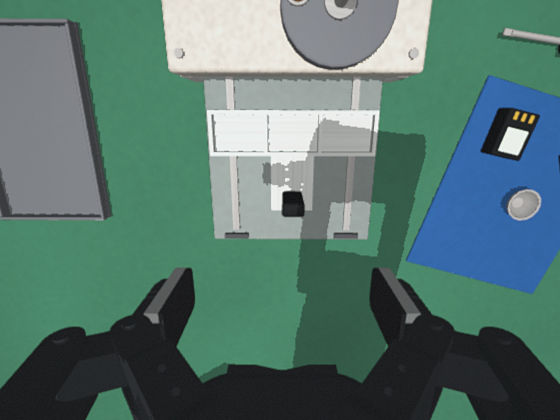

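Wrist view from above the carriage. The handle top is at (292,204), the carriage row spans (208..382, 110..155), and the near edge of the base plate runs from (214,238) to (368,238).

```bash
python3 - <<'E'
from h import *
s=robot.sense();im,m=grab('wrist','w2'); print(s['ee_pos'],s['eef_rot'],m['eye'])
cv2.imwrite('pics/w2a.png',cv2.resize(im[60:250,150:440,::-1],None,fx=2.7,fy=2.7,interpolation=cv2.INTER_CUBIC))
E
```

```text
[472.41063242 -13.32105449 231.48910441] [-3.14024998e+00 -1.58987977e-03  1.37956729e-01] [549.39551214  -2.57210643 374.2722812 ]
```

View pics/w2a.png

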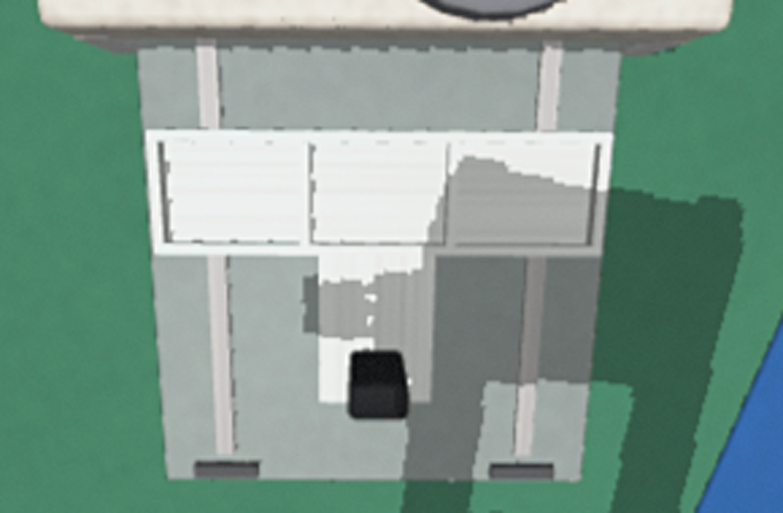

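```bash
python3 - <<'E'
from h import *
m=robot.camera_model('wrist'); 
f=lambda a: np.array(a)/2.7+[150,60]-0.0
c=px2w(m,f([[147,131],[613,131],[602,253],[153,255]]),26);print(c.round(1),c.mean(0))
print(np.linalg.norm(c[0]-c[1]),np.linalg.norm(c[1]-c[2]), np.degrees(np.arctan2(*(c[0]-c[1])[[1,0]]))-90,np.degrees(np.arctan2(*(c[3]-c[2])[[1,0]]))-90)
b=px2w(m,f([[167,479],[582,479]]),8);print(b,np.linalg.norm(b[0]-b[1]),b.mean(0),np.degrees(np.arctan2(*(b[0]-b[1])[[1,0]]))-90)
print(px2w(m,f([[378,400]]),72))
m=robot.camera_model('top')
# top cam: refine
E
```

```text
[[ 540.8   78.9   26. ]
 [ 566.8 -105.9   26. ]
 [ 518.9 -112.7   26. ]
 [ 491.9   73.4   26. ]] [529.59986102 -16.58491823  26.        ]
186.67364788977855 48.4150253521665 8.005492431606953 8.264276108879656
[[ 383.03410252   63.88914499    8.        ]
 [ 410.8663294  -133.56218962    8.        ]] 199.40326575057105 [396.95021596 -34.83652231   8.        ] 8.023403831497873
[[456.11826087 -26.11802358  72.        ]]
```

Call:
{"fn": "carry_out", "kwargs": {"plan": [{"linear": [-17,-13,-40],"turn": [0,0,0.002],"fingers": 1},{"linear": [-17,-13,-80],"turn": [0,0,0.002],"fingers": 1},{"linear": [-17,-13,-120],"turn": [0,0,0.002],"fingers": 1},{"linear": [-17,-13,-150],"turn": [0,0,0.002],"fingers": 1},{"linear": [-17,-13,-175],"turn": [0,0,0.002],"fingers": 1},{"linear": [-17,-13,-186],"turn": [0,0,0.002],"fingers": 1},{"linear": [-17,-13,-186],"turn": [0,0,0.002],"fingers": 1}]}}

```text
time_s: 2.1
ee_pos: [451.3, -32.3, 42.9]
eef_rot: [-3.141, 0.005, 0.133]
force: [-0.3, 0.3, -0.1]
opening: 1.004
```

Call:
{"fn": "carry_out", "kwargs": {"plan": [{"linear": [0,0,0],"turn": [0,0,0],"fingers": -1},{"linear": [0,0,0],"turn": [0,0,0],"fingers": -1},{"linear": [0,0,0],"turn": [0,0,0],"fingers": -1},{"linear": [0,0,0],"turn": [0,0,0],"fingers": -1},{"linear": [0,0,0],"turn": [0,0,0],"fingers": -1},{"linear": [0,0,0],"turn": [0,0,0],"fingers": -1},{"linear": [0,0,0],"turn": [0,0,0],"fingers": -1},{"linear": [0,0,0],"turn": [0,0,0],"fingers": -1}], "force": 40}}

```text
time_s: 2.77
ee_pos: [453.5, -24.9, 47.4]
eef_rot: [-3.132, -0.001, 0.13]
force: [-8.1, 60.8, 32.3]
opening: 0.276
```

Call:
{"fn": "carry_out", "kwargs": {"plan": [{"linear": [0,3,0],"turn": [0,0,0],"fingers": -1},{"linear": [0,5,2],"turn": [0,0,0],"fingers": -1},{"linear": [0,5,2],"turn": [0,0,0],"fingers": -1},{"linear": [0,5,2],"turn": [0,0,0],"fingers": -1}]}}

```text
time_s: 3.1
ee_pos: [453.1, -24.3, 47.7]
eef_rot: [-3.139, 0.0, 0.134]
force: [-1.7, 16.6, 0.8]
opening: 0.272
```

```bash
python3 - <<'E'
from h import *
s=robot.sense();print(s['ee_pos'],s['eef_rot'],s['force'],s['opening'])
im,m=grab('wrist','w3');s=robot.sense();print(s['ee_pos'],s['eef_rot'],s['force'],s['opening'],m['eye'])
E
```

```text
[453.12496312 -24.34916586  47.74277555] [-3.13898840e+00  3.29602044e-04  1.33518736e-01] [-1.71995612 16.60117236  0.76469643] 0.2717975560256316
[453.0992581  -24.3605317   47.72796756] [-3.13886367e+00  4.21789373e-04  1.33317091e-01] [-0.7684511  16.44089172  1.06361252] 0.27009672536047474 [530.4353564  -14.08381859 190.39357688]
```

View pics/w3.png

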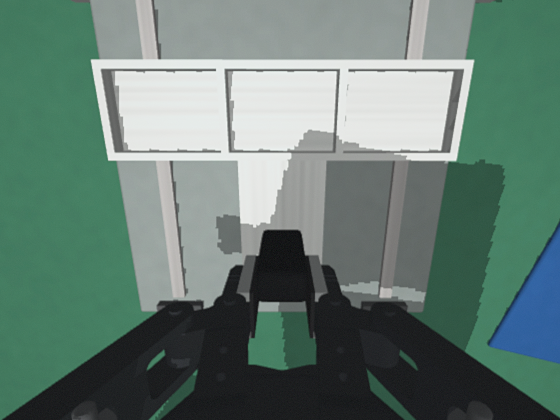

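The fingers hold the post, seen at (282,265), and the carriage pockets are clear ahead of it. Now I'll pull out.

Call:
{"fn": "carry_out", "kwargs": {"plan": [{"linear": [-4,1,0],"turn": [0,0,0],"fingers": -1},{"linear": [-8,1,0],"turn": [0,0,0],"fingers": -1},{"linear": [-12,0,0],"turn": [0,0,0],"fingers": -1},{"linear": [-15,0,0],"turn": [0,0,0],"fingers": -1},{"linear": [-15,0,0],"turn": [0,0,0],"fingers": -1}]}}

```text
time_s: 3.57
ee_pos: [438.4, -26.2, 47.7]
eef_rot: [-3.141, -0.0, 0.134]
force: [0.3, 3.5, 1.2]
opening: 0.269
```

Call:
{"fn": "carry_out", "kwargs": {"plan": [{"linear": [-4,-0.5,0],"turn": [0,0,0],"fingers": -1},{"linear": [-6,-1,0],"turn": [0,0,0],"fingers": -1},{"linear": [-6,-1,0],"turn": [0,0,0],"fingers": -1}]}}

```text
time_s: 3.82
ee_pos: [433.8, -26.8, 47.7]
eef_rot: [-3.141, -0.003, 0.134]
force: [4.1, 8.9, -4.1]
opening: 0.268
```

Call:
{"fn": "carry_out", "kwargs": {"plan": [{"linear": [-3,-0.5,0],"turn": [0,0,0],"fingers": -1},{"linear": [-4,-0.5,0],"turn": [0,0,0],"fingers": -1},{"linear": [-4,-0.5,0],"turn": [0,0,0],"fingers": -1},{"linear": [-4,-0.5,0],"turn": [0,0,0],"fingers": -1}]}}

```text
time_s: 4.15
ee_pos: [433.8, -27.0, 47.9]
eef_rot: [3.141, -0.01, 0.134]
force: [18.3, 14.7, -21.1]
opening: 0.269
```

Call:
{"fn": "carry_out", "kwargs": {"plan": [{"linear": [2,1.5,0],"turn": [0,0,0],"fingers": -1},{"linear": [2,1.5,0],"turn": [0,0,0],"fingers": 1},{"linear": [2,1.5,0],"turn": [0,0,0],"fingers": 1},{"linear": [2,1.5,0],"turn": [0,0,0],"fingers": 1},{"linear": [2,1.5,0],"turn": [0,0,0],"fingers": 1},{"linear": [2,1.5,10],"turn": [0,0,0],"fingers": 1},{"linear": [2,1.5,50],"turn": [0,0,0],"fingers": 1},{"linear": [2,1.5,90],"turn": [0,0,0],"fingers": 1},{"linear": [2,1.5,130],"turn": [0,0,0],"fingers": 1},{"linear": [2,1.5,150],"turn": [0,0,0],"fingers": 1},{"linear": [2,1.5,150],"turn": [0,0,0],"fingers": 1},{"linear": [2,1.5,150],"turn": [0,0,0],"fingers": 1}]}}

```text
time_s: 5.15
ee_pos: [431.2, -26.4, 198.3]
eef_rot: [3.141, -0.003, 0.135]
force: [-0.6, 0.4, -1.0]
opening: 0.998
```

Call:
{"fn": "carry_out", "kwargs": {"plan": [{"linear": [0,0,0],"turn": [0,0,0],"fingers": 1},{"linear": [0,0,0],"turn": [0,0,0],"fingers": 1},{"linear": [0,0,0],"turn": [0,0,0],"fingers": 1},{"linear": [0,0,0],"turn": [0,0,0],"fingers": 1},{"linear": [0,0,0],"turn": [0,0,0],"fingers": 1}]}}

```text
time_s: 5.57
ee_pos: [430.4, -26.2, 196.5]
eef_rot: [-3.141, 0.002, 0.135]
force: [-1.2, 0.0, -0.4]
opening: 0.999
```

```bash
python3 - <<'E'
from h import *
s=robot.sense();print(s['ee_pos'],s['eef_rot'])
im,m=grab('wrist','w4');
import pickle;pickle.dump(m,open('w4.pkl','wb'))
s=robot.sense();print(s['ee_pos'],s['eef_rot'],m['eye'],robot.camera_model('wrist')['eye'])
cv2.imwrite('pics/w4a.png',cv2.resize(im[60:300,130:450,::-1],None,fx=2.5,fy=2.5,interpolation=cv2.INTER_CUBIC))
E
python3 meas.py top2
```

```text
[430.35017402 -26.2425432  196.49974047] [-3.14127435e+00  1.62797307e-03  1.34784144e-01]
[430.52416894 -26.23496237 196.69592477] [-3.14135593e+00  1.17184305e-03  1.34825942e-01] [507.79646904 -15.5253988  339.05776673] [507.87044343 -15.5267864  339.26733922]
pack [ 563.  -256.6] [38.2 52.1] 83.9 [390. 221.]
pack [ 544.9 -361.1] [37.2 54.8] 28.5 [435. 227.]
tray [495.7 281.6] [218.7 130.6] 7.5 [165. 256.]
roof [629.5  43.3] [ 94. 131.] 7.6 [261. 194.]
base [504.9 -17.1] [171.2 198. ] 7.6 [290. 247.]
handle [ 482.  -125.3] [25.1 38.6] 88.1 [339. 257.]
sw [623.9 -22.7] [142.7 114.4] 88.5 [296. 205.]
lamp [640.2   1.4] [8.9 8.9] 88.5 [281. 188.]
tip [636.6 -33. ] [ 8.6 10.8] 88.4 [297. 188.]
```

View pics/w4a.png

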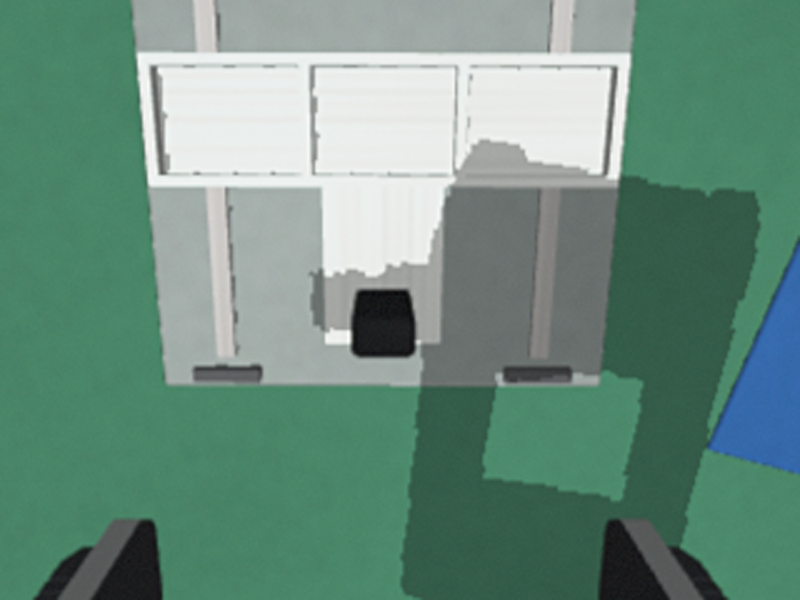

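```bash
python3 - <<'E'
from h import *
import pickle;m=pickle.load(open('w4.pkl','rb'))
f=lambda a: np.array(a)/2.5+[130,60]
c=px2w(m,f([[137,53],[631,53],[620,186],[150,186]]),26);print(c.round(1),c.mean(0))
print(np.linalg.norm(c[0]-c[1]),np.linalg.norm(c[1]-c[2]), np.degrees(np.arctan2(*(c[0]-c[1])[[1,0]]))-90,np.degrees(np.arctan2(*(c[3]-c[2])[[1,0]]))-90)
b=px2w(m,f([[166,384],[600,384]]),8);print(np.linalg.norm(b[0]-b[1]),b.mean(0),np.degrees(np.arctan2(*(b[0]-b[1])[[1,0]]))-90)
print(px2w(m,f([[383,339]]),72))
E
```

```text
[[ 522.6   79.6   26. ]
 [ 548.1 -106.    26. ]
 [ 499.6 -113.3   26. ]
 [ 474.1   72.6   26. ]] [511.11373397 -16.78375006  26.        ]
187.39872371979084 49.04273237571769 7.828418443134353 7.835895729642047
198.73268634099222 [398.22463722 -31.95010467   8.        ] 7.848601988676322
[[436.44304823 -26.42639188  72.        ]]
```

Call:
{"fn": "carry_out", "kwargs": {"plan": [{"linear": [-5,-40,0],"turn": [0,0,0],"fingers": 1},{"linear": [-5,-80,0],"turn": [0,0,0],"fingers": 1},{"linear": [-10,-120,0],"turn": [0,0,0],"fingers": 1},{"linear": [-10,-160,0],"turn": [0,0,0],"fingers": 1},{"linear": [-15,-200,0],"turn": [0,0,0],"fingers": 1},{"linear": [-15,-240,0],"turn": [0,0,0],"fingers": 1},{"linear": [-15,-265,0],"turn": [0,0,0],"fingers": 1},{"linear": [-15,-275,0],"turn": [0,0,0],"fingers": 1},{"linear": [-15,-275,0],"turn": [0,0,0],"fingers": 1},{"linear": [-15,-275,0],"turn": [0,0,0],"fingers": 1},{"linear": [-15,-275,0],"turn": [0,0,0],"fingers": 1},{"linear": [-15,-275,0],"turn": [0,0,0],"fingers": 1}]}}

```text
time_s: 6.67
ee_pos: [415.8, -299.8, 197.2]
eef_rot: [-3.141, 0.0, 0.136]
force: [0.3, 0.8, 0.4]
opening: 1.003
```

```bash
cat > wp.py <<'E'
from h import *
import sys
# wrist: find packs = dark blobs surrounded by mat, by top face from label geometry
im,m=grab('wrist',sys.argv[1]); s=robot.sense(); print(s['ee_pos'].round(1),s['eef_rot'].round(3))
rgb=im.astype(int)
z=float(sys.argv[2]) if len(sys.argv)>2 else 26
R,G,B=rgb[...,0],rgb[...,1],rgb[...,2]
label=(rgb.min(2)>150)&(abs(R-B)<40); label[:,:]=label
brass=(R>B+70)&(R>120)
for n,k in (('label',label),('brass',brass)):
    for r,c in rect(k,m,z,15,8): print(n,np.round(r[0],1),np.round(r[1],1),round(r[2],1),c.round())
E
python3 wp.py w5
```

```text
[ 415.9 -299.9  197.3] [-3.141  0.     0.136]
label [481.2 -63. ] [150.7 132.7] 7.7 [54. 85.]
label [ 485.4 -303.5] [38.  36.7] 7.6 [295. 122.]
label [ 555.8 -257.8] [24.9 27. ] 85.2 [257.  35.]
label [ 541.3 -357.7] [25.1 27. ] 28.8 [362.  69.]
label [ 77.4 -98.4] [40.  42.2] 8.0 [104. 410.]
label [122.1  25.5] [15.1 39.6] 54.2 [  6. 373.]
label [ 235.1 -163.9] [10.1 14.2] 8.0 [152. 317.]
label [ 279.1 -478.5] [10.1 13.5] 8.0 [411. 317.]
brass [ 561.8 -376.1] [4.9 8.8] 29.7 [386.  48.]
brass [ 580.9 -269. ] [4.7 8.6] 84.6 [274.   6.]
brass [ 553.8 -380.5] [4.8 8.9] 28.5 [388.  58.]
brass [ 546. -385.] [5.  8.8] 28.7 [391.  68.]
brass [ 581.2 -260. ] [4.6 7.6] 84.0 [264.   4.]
brass [ 580.8 -251.2] [4.7 4.4] 6.4 [253.   3.]
```

View pics/w5.png

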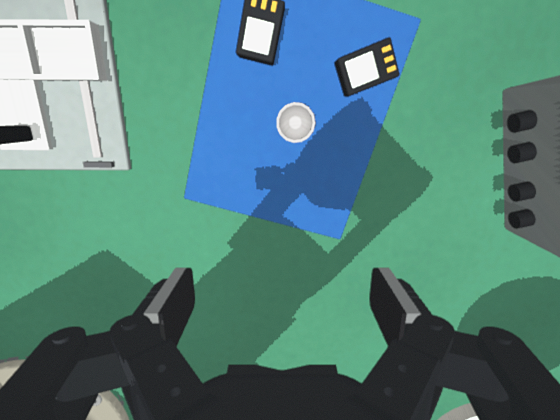

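```bash
python3 - <<'E'
from h import *
im=cv2.imread('pics/w5.png')
cv2.imwrite('pics/w5a.png',cv2.resize(im[0:110,220:420],None,fx=4,fy=4,interpolation=cv2.INTER_CUBIC))
E
```

```text
(no output)
```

View pics/w5a.png

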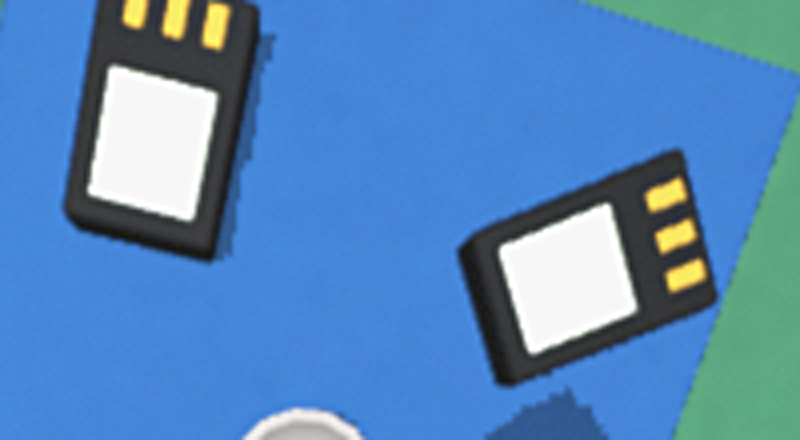

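Wrist view: pack A's label is at (257,35) and pack B's at (362,69), the dish at (295,122). Pack A's centre comes to (563.0,-258.4) and pack B's to (544.8,-364.0). I'll pick A first.

Call:
{"fn": "carry_out", "kwargs": {"plan": [{"linear": [39,11,0],"turn": [0,0,-0.1],"fingers": 0.4},{"linear": [78,22,0],"turn": [0,0,-0.2],"fingers": 0.4},{"linear": [117,33,-30],"turn": [0,0,-0.23],"fingers": 0.4},{"linear": [147,41.5,-60],"turn": [0,0,-0.23],"fingers": 0.4},{"linear": [147,41.5,-100],"turn": [0,0,-0.23],"fingers": 0.4},{"linear": [147,41.5,-117],"turn": [0,0,-0.23],"fingers": 0.4},{"linear": [147,41.5,-117],"turn": [0,0,-0.23],"fingers": 0.4},{"linear": [147,41.5,-117],"turn": [0,0,-0.23],"fingers": 0.4},{"linear": [147,41.5,-117],"turn": [0,0,-0.23],"fingers": 0.4},{"linear": [147,41.5,-117],"turn": [0,0,-0.23],"fingers": 0.4},{"linear": [147,41.5,-117],"turn": [0,0,-0.23],"fingers": 0.4}]}}

```text
time_s: 7.63
ee_pos: [563.7, -260.4, 82.5]
eef_rot: [3.14, -0.003, -0.096]
force: [-0.2, -0.5, 0.6]
opening: 0.698
```

```bash
python3 wp.py w6 | head -1; python3 meas.py top3 | grep pack
```

```text
[ 563.5 -260.4   82.3] [ 3.141e+00 -3.000e-03 -9.600e-02]
pack [ 585.5 -257.7] [ 64.6 101. ] 61.2 [392. 215.]
pack [ 406.4 -339. ] [80.2 16.4] 88.5 [428. 286.]
```

View pics/w6.png

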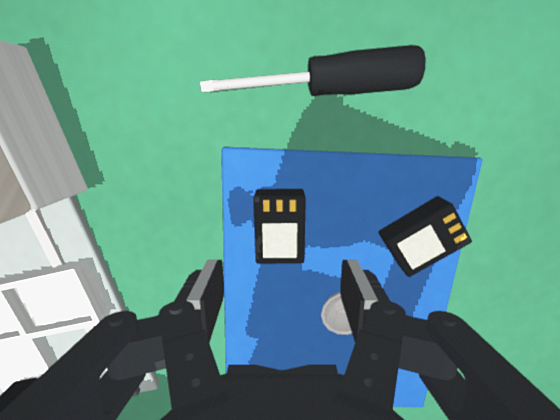

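Close view: pack A's label is at (279,240), centred between the fingers, and the dish is at (338,313).

```bash
python3 wp.py w7 | grep -v "label \[ *[0-4]"
```

```text
[ 563.2 -260.2   81.6] [ 3.141e+00 -2.000e-03 -9.600e-02]
label [ 551.4 -100. ] [ 88.2 276.7] 68.9 [ 35. 226.]
label [ 555.6 -258. ] [24.4 26. ] 84.6 [279. 240.]
label [ 541.1 -358.1] [24.5 26.4] 28.9 [421. 247.]
label [ 660.9 -252.9] [66.2  6.4] 89.9 [254.  80.]
label [ 509.5 -188.2] [8.1 7.1] 84.6 [195. 303.]
brass [ 582.3 -251.4] [4.1 8.5] 83.9 [266. 205.]
brass [ 545.8 -385.3] [4.7 8.4] 25.6 [461. 238.]
brass [ 553.6 -380.9] [4.6 8.2] 27.6 [455. 228.]
brass [ 561.5 -376.5] [4.4 8.2] 29.9 [450. 218.]
brass [ 581.4 -260.5] [3.4 8.5] 84.6 [280. 205.]
brass [ 581.  -269.4] [3.4 7.8] 85.1 [292. 205.]
```

Call:
{"fn": "carry_out", "kwargs": {"plan": [{"linear": [-0.5,1.6,-30],"turn": [0,0,0],"fingers": 0.4},{"linear": [-0.5,1.6,-55],"turn": [0,0,0],"fingers": 0.4},{"linear": [-0.5,1.6,-68],"turn": [0,0,0],"fingers": 0.4},{"linear": [-0.5,1.6,-68],"turn": [0,0,0],"fingers": 0.4},{"linear": [-0.5,1.6,-68],"turn": [0,0,0],"fingers": 0.4},{"linear": [-0.5,1.6,-68],"turn": [0,0,0],"fingers": -1},{"linear": [-0.5,1.6,-68],"turn": [0,0,0],"fingers": -1},{"linear": [-0.5,1.6,-68],"turn": [0,0,0],"fingers": -1},{"linear": [-0.5,1.6,-68],"turn": [0,0,0],"fingers": -1},{"linear": [-0.5,1.6,-68],"turn": [0,0,0],"fingers": -1},{"linear": [-0.5,1.6,-68],"turn": [0,0,0],"fingers": -1}], "force": 50}}

```text
time_s: 8.7
ee_pos: [563.5, -258.8, 14.0]
eef_rot: [3.141, -0.003, -0.095]
force: [-0.8, 0.9, 7.3]
opening: 0.405
```

Call:
{"fn": "carry_out", "kwargs": {"plan": [{"linear": [0,0,15],"turn": [0,0,0],"fingers": -1},{"linear": [0,0,40],"turn": [0,0,0],"fingers": -1},{"linear": [0,0,70],"turn": [0,0,0],"fingers": -1},{"linear": [0,0,100],"turn": [0,0,0],"fingers": -1},{"linear": [0,0,100],"turn": [0,0,0],"fingers": -1}]}}

```text
time_s: 9.12
ee_pos: [565.7, -259.7, 118.8]
eef_rot: [3.139, -0.009, -0.095]
force: [1.7, -1.1, 0.2]
opening: 0.407
```

Call:
{"fn": "carry_out", "kwargs": {"plan": [{"linear": [-10,10,0],"turn": [0,0,0.12],"fingers": -1},{"linear": [-20,20,0],"turn": [0,0,0.24],"fingers": -1},{"linear": [-30,40,0],"turn": [0,0,0.36],"fingers": -1},{"linear": [-40,60,0],"turn": [0,0,0.48],"fingers": -1},{"linear": [-44,80,0],"turn": [0,0,0.6],"fingers": -1},{"linear": [-44,100,0],"turn": [0,0,0.72],"fingers": -1},{"linear": [-44,120,0],"turn": [0,0,0.84],"fingers": -1},{"linear": [-44,140,0],"turn": [0,0,0.96],"fingers": -1},{"linear": [-44,160,0],"turn": [0,0,1.08],"fingers": -1},{"linear": [-44,170,0],"turn": [0,0,1.2],"fingers": -1},{"linear": [-44,178,0],"turn": [0,0,1.32],"fingers": -1},{"linear": [-44,181.5,0],"turn": [0,0,1.44],"fingers": -1}]}}

```text
time_s: 10.12
ee_pos: [518.4, -75.5, 112.7]
eef_rot: [3.141, -0.0, 1.352]
force: [-0.1, -1.0, -0.6]
opening: 0.408
```

Call:
{"fn": "carry_out", "kwargs": {"plan": [{"linear": [0,0,0],"turn": [0,0,0.12],"fingers": -1},{"linear": [0,0,-10],"turn": [0,0,0.24],"fingers": -1},{"linear": [0,0,-20],"turn": [0,0,0.36],"fingers": -1},{"linear": [0,0,-40],"turn": [0,0,0.363],"fingers": -1},{"linear": [0,0,-50],"turn": [0,0,0.363],"fingers": -1},{"linear": [0,0,-50],"turn": [0,0,0.363],"fingers": -1},{"linear": [0,0,-50],"turn": [0,0,0.363],"fingers": -1},{"linear": [0,0,-50],"turn": [0,0,0.363],"fingers": -1},{"linear": [0,0,-50],"turn": [0,0,0.363],"fingers": -1},{"linear": [0,0,-50],"turn": [0,0,0.363],"fingers": -1},{"linear": [0,0,-50],"turn": [0,0,0.363],"fingers": -1}]}}

```text
time_s: 11.03
ee_pos: [518.7, -76.7, 62.9]
eef_rot: [3.141, 0.0, 1.708]
force: [-1.2, -0.2, -1.5]
opening: 0.408
```

```bash
python3 wp.py w8 | head -1; python3 -c "
from h import *
s=robot.sense();print(s['joints'].round(2),s['opening'])"
```

```text
[518.6 -76.7  62.8] [3.141 0.    1.708]
[-0.15  0.43  1.98 -0.    0.74 -0.29] 0.40519588356817904
```

View pics/w8.png

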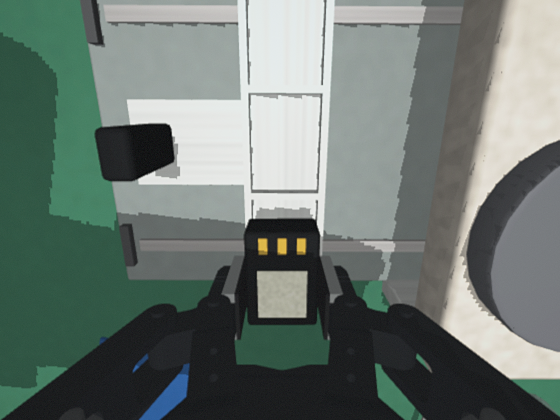

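The pack is held squarely, with its label at (283,295) and brass at (282,245), above pocket 0. I'll check its centre in the grip.

```bash
python3 - <<'E'
from h import *
im,m=grab('wrist','w9');s=robot.sense();print(s['ee_pos'].round(1))
rgb=im.astype(int);R,B=rgb[...,0],rgb[...,2]
z=s['ee_pos'][2]+12
k=np.zeros(R.shape,bool);k[262:322,245:320]=1
print(rect((rgb.min(2)>130)&k,m,z,100,1))
print([r[0][0] for r in rect((R>B+60)&(R>110),m,z,10,3)])
# pocket corners mid pocket
E
```

```text
[518.5 -76.7  62.7]
[(((518.5642700195312, -83.2983627319336), (23.86289405822754, 25.092506408691406), 7.900933265686035), array([281.67213115, 293.63934426]))]
[(514.9276733398438, -57.360633850097656), (506.10455322265625, -58.58643341064453), (523.9765014648438, -56.07646942138672)]
```

```bash
python3 - <<'E'
from h import *
m=robot.camera_model('wrist')
c=px2w(m,[[248,94],[322,94],[319,190],[248,190]],26);print(c,c.mean(0))
c=px2w(m,[[239,150],[330,150]],26);print(c, np.linalg.norm(c[0]-c[1]))
E
```

```text
[[487.07112285   8.60603666  26.        ]
 [527.36912636  14.23861713  26.        ]
 [535.26670579 -39.46990807  26.        ]
 [492.74737505 -45.39520763  26.        ]] [510.61358251 -15.50511548  26.        ]
[[485.07733206 -22.3608575   26.        ]
 [537.40041846 -15.05973561  26.        ]] 52.83002698890327
```

Call:
{"fn": "carry_out", "kwargs": {"plan": [{"linear": [1.7,-0.7,0],"turn": [0,0,0],"fingers": -1},{"linear": [1.7,-0.7,-10],"turn": [0,0,0],"fingers": -1},{"linear": [1.7,-0.7,-20],"turn": [0,0,0],"fingers": -1},{"linear": [1.7,-0.7,-28],"turn": [0,0,0],"fingers": -1},{"linear": [1.7,-0.7,-33],"turn": [0,0,0],"fingers": -1},{"linear": [1.7,-0.7,-35],"turn": [0,0,0],"fingers": -1},{"linear": [1.7,-0.7,-35],"turn": [0,0,0],"fingers": -1},{"linear": [1.7,-0.7,-35],"turn": [0,0,0],"fingers": -1}]}}

```text
time_s: 11.8
ee_pos: [519.9, -77.3, 26.9]
eef_rot: [-3.141, -0.0, 1.708]
force: [-0.6, 0.7, -0.3]
opening: 0.407
```

Call:
{"fn": "carry_out", "kwargs": {"plan": [{"linear": [0,0,0],"turn": [0,0,0],"fingers": 0.4},{"linear": [0,0,0],"turn": [0,0,0],"fingers": 0.4},{"linear": [0,0,0],"turn": [0,0,0],"fingers": 0.4},{"linear": [0,0,10],"turn": [0,0,0],"fingers": 0.4},{"linear": [0,0,40],"turn": [0,0,0],"fingers": 0.4},{"linear": [0,0,80],"turn": [0,0,0],"fingers": 0.4},{"linear": [0,-30,90],"turn": [0,0,0],"fingers": 0.4},{"linear": [0,-60,90],"turn": [0,0,0],"fingers": 0.4},{"linear": [0,-60,90],"turn": [0,0,0],"fingers": 0.4},{"linear": [0,-60,90],"turn": [0,0,0],"fingers": 0.4},{"linear": [0,-60,90],"turn": [0,0,0],"fingers": 0.4},{"linear": [0,-60,90],"turn": [0,0,0],"fingers": 0.4}]}}

```text
time_s: 12.8
ee_pos: [519.6, -136.6, 117.2]
eef_rot: [-3.141, -0.0, 1.708]
force: [0.9, 0.2, -0.5]
opening: 0.7
```

```bash
python3 wp.py w10 38| grep -v "label \[ *[0-4]"
```

```text
[ 519.6 -136.5  117.1] [-3.141 -0.     1.708]
label [669.  -46.5] [111.1 155. ] 7.9 [475. 134.]
label [ 766.7 -238.7] [39.7 49.6] 23.6 [540. 358.]
label [683.9 -19.9] [29.1 11.4] 85.2 [547.  91.]
label [550.9 -52.7] [18.6 17.8] 10.8 [346. 111.]
label [552.5 -89.1] [18.  13.5] 48.3 [336. 167.]
label [549.2 -68.1] [12.1 10. ] 78.8 [339. 135.]
brass [507.4 -59.4] [4.2 7.9] 8.0 [281. 114.]
brass [516.4 -58.2] [4.2 8. ] 8.5 [294. 113.]
brass [525.3 -56.6] [4.2 7.3] 9.3 [307. 113.]
```

View pics/w10.png

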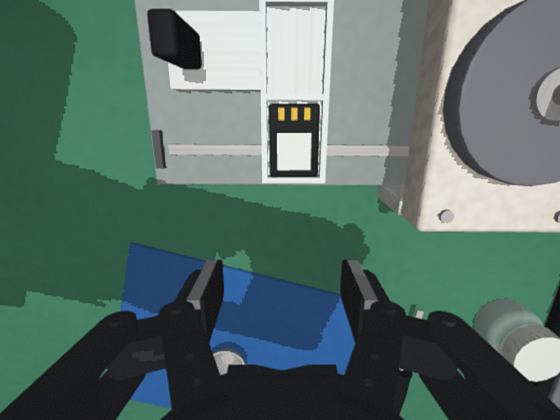

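Pack A sits flat in pocket 0, brass at (294,113) and body at (295,140). On to pack B.

Call:
{"fn": "carry_out", "kwargs": {"plan": [{"linear": [4,-40,0],"turn": [0,0,0.1],"fingers": 0.4},{"linear": [8,-80,0],"turn": [0,0,0.2],"fingers": 0.4},{"linear": [12,-120,0],"turn": [0,0,0.3],"fingers": 0.4},{"linear": [18,-160,0],"turn": [0,0,0.362],"fingers": 0.4},{"linear": [22,-200,0],"turn": [0,0,0.362],"fingers": 0.4},{"linear": [25,-227,-10],"turn": [0,0,0.362],"fingers": 0.4},{"linear": [25,-227,-27],"turn": [0,0,0.362],"fingers": 0.4},{"linear": [25,-227,-27],"turn": [0,0,0.362],"fingers": 0.4},{"linear": [25,-227,-27],"turn": [0,0,0.362],"fingers": 0.4},{"linear": [25,-227,-27],"turn": [0,0,0.362],"fingers": 0.4},{"linear": [25,-227,-27],"turn": [0,0,0.362],"fingers": 0.4},{"linear": [25,-227,-27],"turn": [0,0,0.362],"fingers": 0.4}]}}

```text
time_s: 13.85
ee_pos: [545.6, -363.6, 91.3]
eef_rot: [3.141, 0.001, 2.071]
force: [0.3, 0.5, 0.6]
opening: 0.698
```

```bash
python3 wp.py w11 26
```

```text
[ 545.6 -363.8   91.2] [3.141e+00 1.000e-03 2.071e+00]
label [ 485.5 -303.2] [37.5 37.3] 28.8 [246. 108.]
label [ 541.1 -357.6] [24.8 26. ] 28.8 [281. 217.]
label [ 653.4 -254. ] [66.5  7.2] 89.5 [499. 164.]
label [ 623.2 -374.5] [11.2 46.8] 49.3 [362. 283.]
label [ 512.  -435.3] [10.9 46.5] 7.9 [201. 283.]
label [ 827.8 -384. ] [14.6 35.7] 44.5 [554. 388.]
brass [ 553.7 -380.7] [4.5 7.4] 28.7 [281. 250.]
brass [ 545.9 -385. ] [4.5 7.4] 28.2 [269. 251.]
brass [ 561.6 -376.4] [4.5 7.4] 28.7 [293. 250.]
```

View pics/w11.png

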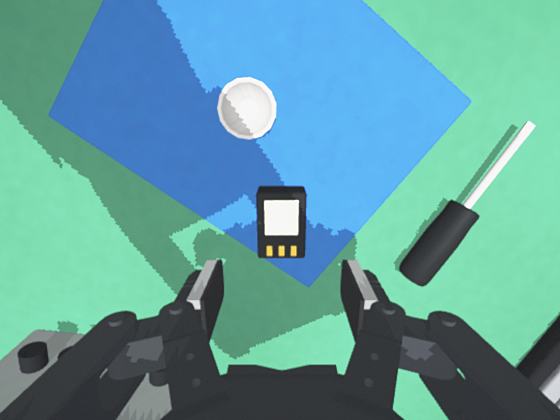

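Pack B is aligned at (281,225). Descending to grip it.

Call:
{"fn": "carry_out", "kwargs": {"plan": [{"linear": [-1,0,-35],"turn": [0,0,0],"fingers": 0.4},{"linear": [-1,0,-60],"turn": [0,0,0],"fingers": 0.4},{"linear": [-1,0,-77],"turn": [0,0,0],"fingers": 0.4},{"linear": [-1,0,-77],"turn": [0,0,0],"fingers": 0.4},{"linear": [-1,0,-77],"turn": [0,0,0],"fingers": 0.4},{"linear": [-1,0,-77],"turn": [0,0,0],"fingers": -1},{"linear": [-1,0,-77],"turn": [0,0,0],"fingers": -1},{"linear": [-1,0,-77],"turn": [0,0,0],"fingers": -1},{"linear": [-1,0,-77],"turn": [0,0,0],"fingers": -1},{"linear": [-1,0,-77],"turn": [0,0,0],"fingers": -1},{"linear": [-1,0,-77],"turn": [0,0,0],"fingers": -1}], "force": 50}}

```text
time_s: 14.82
ee_pos: [545.3, -365.1, 15.4]
eef_rot: [3.14, 0.003, 2.07]
force: [0.1, 0.5, 7.9]
opening: 0.405
```

Call:
{"fn": "carry_out", "kwargs": {"plan": [{"linear": [0,0,15],"turn": [0,0,0],"fingers": -1},{"linear": [0,0,45],"turn": [0,0,0],"fingers": -1},{"linear": [0,0,80],"turn": [0,0,0],"fingers": -1},{"linear": [0,0,110],"turn": [0,0,0],"fingers": -1},{"linear": [0,0,110],"turn": [0,0,0],"fingers": -1},{"linear": [0,0,110],"turn": [0,0,0],"fingers": -1}]}}

```text
time_s: 15.32
ee_pos: [545.4, -365.3, 127.0]
eef_rot: [3.139, 0.005, 2.07]
force: [-0.1, 0.0, -0.8]
opening: 0.405
```

Call:
{"fn": "carry_out", "kwargs": {"plan": [{"linear": [-10,25,0],"turn": [0,0,-0.05],"fingers": -1},{"linear": [-20,60,0],"turn": [0,0,-0.1],"fingers": -1},{"linear": [-30,100,0],"turn": [0,0,-0.2],"fingers": -1},{"linear": [-35,140,0],"turn": [0,0,-0.3],"fingers": -1},{"linear": [-42,180,0],"turn": [0,0,-0.362],"fingers": -1},{"linear": [-42,220,0],"turn": [0,0,-0.362],"fingers": -1},{"linear": [-42,260,0],"turn": [0,0,-0.362],"fingers": -1},{"linear": [-42,300,0],"turn": [0,0,-0.362],"fingers": -1},{"linear": [-42,340,0],"turn": [0,0,-0.362],"fingers": -1},{"linear": [-42,375,0],"turn": [0,0,-0.362],"fingers": -1},{"linear": [-42,400,0],"turn": [0,0,-0.362],"fingers": -1},{"linear": [-42,409,0],"turn": [0,0,-0.362],"fingers": -1}]}}

```text
time_s: 16.32
ee_pos: [500.9, 47.6, 122.7]
eef_rot: [-3.14, -0.001, 1.71]
force: [-0.2, 0.2, 0.5]
opening: 0.401
```

Call:
{"fn": "carry_out", "kwargs": {"plan": [{"linear": [0,0,-20],"turn": [0,0,0],"fingers": -1},{"linear": [0,0,-45],"turn": [0,0,0],"fingers": -1},{"linear": [0,0,-60],"turn": [0,0,0],"fingers": -1},{"linear": [0,0,-60],"turn": [0,0,0],"fingers": -1},{"linear": [0,0,-60],"turn": [0,0,0],"fingers": -1},{"linear": [0,0,-60],"turn": [0,0,0],"fingers": -1},{"linear": [0,0,-60],"turn": [0,0,0],"fingers": -1},{"linear": [0,0,-60],"turn": [0,0,0],"fingers": -1}]}}

```text
time_s: 16.98
ee_pos: [502.7, 44.5, 64.3]
eef_rot: [3.14, 0.0, 1.708]
force: [0.0, -0.1, -0.9]
opening: 0.405
```

```bash
cat > hold.py <<'E'
from h import *
import sys
im,m=grab('wrist',sys.argv[1]);s=robot.sense();print(s['ee_pos'].round(1),s['eef_rot'].round(3),s['opening'])
rgb=im.astype(int);R,B=rgb[...,0],rgb[...,2]
z=s['ee_pos'][2]+12
k=np.zeros(R.shape,bool);k[225:325,245:320]=1
for r in rect((rgb.min(2)>120)&k,m,z,100,2): print(r)
print(np.mean([r[0][0] for r in rect((R>B+60)&(R>100)&k,m,z,10,3)],0))
E
python3 hold.py w12
```

```text
[502.6  44.5  64.2] [3.14  0.    1.708] 0.39997701303155647
(((500.6304016113281, 52.66365051269531), (24.086423873901367, 25.726425170898438), 7.878982067108154), array([281.66321244, 266.37823834]))
[504.26141357  26.96389262]
```

View pics/w12.png

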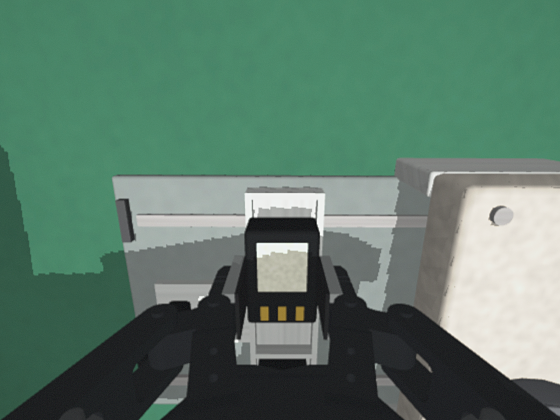

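Pack B is held over pocket 2, label at (282,266). A small correction, then lower it.

Call:
{"fn": "carry_out", "kwargs": {"plan": [{"linear": [1.2,-1.5,0],"turn": [0,0,0],"fingers": -1},{"linear": [1.2,-1.5,-10],"turn": [0,0,0],"fingers": -1},{"linear": [1.2,-1.5,-20],"turn": [0,0,0],"fingers": -1},{"linear": [1.2,-1.5,-28],"turn": [0,0,0],"fingers": -1},{"linear": [1.2,-1.5,-33],"turn": [0,0,0],"fingers": -1},{"linear": [1.2,-1.5,-36],"turn": [0,0,0],"fingers": -1},{"linear": [1.2,-1.5,-36],"turn": [0,0,0],"fingers": -1},{"linear": [1.2,-1.5,-36],"turn": [0,0,0],"fingers": -1}]}}

```text
time_s: 17.7
ee_pos: [504.1, 43.3, 27.3]
eef_rot: [3.14, -0.0, 1.708]
force: [1.5, 1.1, 3.2]
opening: 0.406
```

Call:
{"fn": "carry_out", "kwargs": {"plan": [{"linear": [0,0,0],"turn": [0,0,0],"fingers": 0.4},{"linear": [0,0,0],"turn": [0,0,0],"fingers": 0.4},{"linear": [0,0,0],"turn": [0,0,0],"fingers": 0.4},{"linear": [0,0,10],"turn": [0,0,0],"fingers": 0.4},{"linear": [0,0,40],"turn": [0,0,0],"fingers": 0.4},{"linear": [0,0,80],"turn": [0,0,0],"fingers": 0.4},{"linear": [-10,-20,100],"turn": [0,0,-0.12],"fingers": 0.4},{"linear": [-20,-40,120],"turn": [0,0,-0.24],"fingers": 0.4},{"linear": [-30,-60,140],"turn": [0,0,-0.36],"fingers": 0.4},{"linear": [-50,-70,150],"turn": [0,0,-0.48],"fingers": 0.4},{"linear": [-65,-70,150],"turn": [0,0,-0.6],"fingers": 0.4},{"linear": [-66,-70,150],"turn": [0,0,-0.72],"fingers": 0.4}]}}

```text
time_s: 18.7
ee_pos: [434.6, -27.5, 178.4]
eef_rot: [-3.141, 0.0, 0.98]
force: [-0.4, -0.0, -0.3]
opening: 0.698
```

Call:
{"fn": "carry_out", "kwargs": {"plan": [{"linear": [0,0,0],"turn": [0,0,-0.12],"fingers": 0.4},{"linear": [0,0,0],"turn": [0,0,-0.24],"fingers": 0.4},{"linear": [0,0,0],"turn": [0,0,-0.36],"fingers": 0.4},{"linear": [0,0,0],"turn": [0,0,-0.48],"fingers": 0.4},{"linear": [0,0,0],"turn": [0,0,-0.6],"fingers": 0.4},{"linear": [0,0,0],"turn": [0,0,-0.72],"fingers": 0.4},{"linear": [0,0,0],"turn": [0,0,-0.851],"fingers": 0.4},{"linear": [0,0,0],"turn": [0,0,-0.851],"fingers": 0.4},{"linear": [0,0,0],"turn": [0,0,-0.851],"fingers": 0.4},{"linear": [0,0,0],"turn": [0,0,-0.851],"fingers": 0.4},{"linear": [0,0,0],"turn": [0,0,-0.851],"fingers": 0.4},{"linear": [0,0,0],"turn": [0,0,-0.851],"fingers": 0.4}]}}

```text
time_s: 19.7
ee_pos: [437.1, -26.9, 177.4]
eef_rot: [-3.142, -0.0, 0.139]
force: [0.7, -0.4, 0.8]
opening: 0.704
```

```bash
python3 wp.py w13 38
```

```text
[437.1 -26.9 177.3] [-3.142  0.     0.138]
label [499.8 -17.7] [182.5 180.6] 8.0 [283. 127.]
label [484.3 221.6] [156.9  50.2] 4.6 [ 17. 104.]
label [ 483.5 -276.6] [35.9 16.5] 23.7 [552. 186.]
label [ 425.4 -105.6] [10.7 24.6] 0.6 [361. 219.]
label [401.1 215.6] [ 1.  51.9] 8.1 [ 27. 199.]
label [574.9 103.8] [ 2.  12.9] 4.7 [145.  12.]
label [306.5  49.3] [7.5 8.2] 8.1 [196. 304.]
label [ 332.8 -136.1] [7.5 8.4] 8.1 [368. 303.]
brass [527.5 -56.3] [4.1 8.8] 8.1 [330. 104.]
brass [496.5  24.4] [4.3 8.2] 8.1 [235. 126.]
brass [518.4 -57.6] [4.2 8.1] 8.1 [330. 115.]
brass [514.1  26.5] [4.1 8.8] 8.1 [234. 105.]
brass [505.8  25.3] [4.2 8.1] 8.1 [234. 116.]
brass [509.6 -58.8] [3.4 7.3] 8.1 [329. 125.]
```

View pics/w13.png

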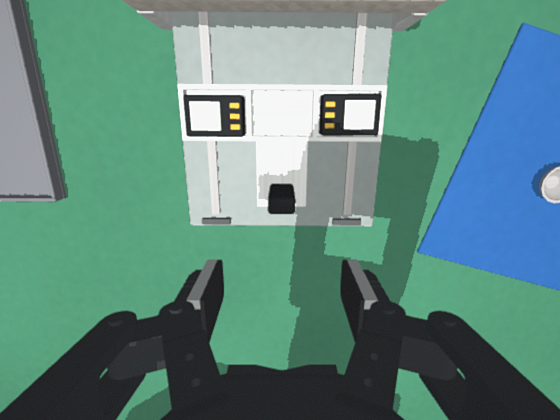

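Both packs are seated in pockets 2 (215,115) and 0 (350,115). The handle is at (281,198), right below the TCP, so I'll grip and push.

Call:
{"fn": "carry_out", "kwargs": {"plan": [{"linear": [0,0,-40],"turn": [0,0,0],"fingers": 0.4},{"linear": [0,0,-80],"turn": [0,0,0],"fingers": 0.4},{"linear": [0,0,-110],"turn": [0,0,0],"fingers": 0.4},{"linear": [0,0,-127],"turn": [0,0,0],"fingers": 0.4},{"linear": [0,0,-127],"turn": [0,0,0],"fingers": 0.4},{"linear": [0,0,-127],"turn": [0,0,0],"fingers": 0.4},{"linear": [0,0,-127],"turn": [0,0,0],"fingers": -1},{"linear": [0,0,-127],"turn": [0,0,0],"fingers": -1},{"linear": [0,0,-127],"turn": [0,0,0],"fingers": -1},{"linear": [0,0,-127],"turn": [0,0,0],"fingers": -1},{"linear": [0,0,-127],"turn": [0,0,0],"fingers": -1},{"linear": [0,0,-127],"turn": [0,0,0],"fingers": -1}], "force": 40}}

```text
time_s: 20.75
ee_pos: [438.2, -26.3, 51.8]
eef_rot: [-3.141, -0.003, 0.136]
force: [-1.2, 6.7, 9.0]
opening: 0.272
```

Call:
{"fn": "carry_out", "kwargs": {"plan": [{"linear": [6,0.8,0],"turn": [0,0,0],"fingers": -1},{"linear": [14,1.9,0],"turn": [0,0,0],"fingers": -1},{"linear": [24,3.3,0],"turn": [0,0,0],"fingers": -1},{"linear": [34,4.7,0],"turn": [0,0,0],"fingers": -1},{"linear": [44,6.1,0],"turn": [0,0,0],"fingers": -1},{"linear": [54,7.4,0],"turn": [0,0,0],"fingers": -1},{"linear": [64,8.8,0],"turn": [0,0,0],"fingers": -1},{"linear": [74,10.2,0],"turn": [0,0,0],"fingers": -1},{"linear": [84,11.6,0],"turn": [0,0,0],"fingers": -1},{"linear": [94,12.9,0],"turn": [0,0,0],"fingers": -1},{"linear": [102,14,0],"turn": [0,0,0],"fingers": -1},{"linear": [107,14.7,0],"turn": [0,0,0],"fingers": -1}]}}

```text
time_s: 21.75
ee_pos: [545.1, -12.0, 51.8]
eef_rot: [-3.142, -0.001, 0.137]
force: [-3.9, 0.1, 10.1]
opening: 0.271
```

Call:
{"fn": "carry_out", "kwargs": {"plan": [{"linear": [4,0.6,0],"turn": [0,0,0],"fingers": -1},{"linear": [8,1.1,0],"turn": [0,0,0],"fingers": -1},{"linear": [11,1.5,0],"turn": [0,0,0],"fingers": -1},{"linear": [13,1.8,0],"turn": [0,0,0],"fingers": -1},{"linear": [13,1.8,0],"turn": [0,0,0],"fingers": -1}]}}

```text
time_s: 22.17
ee_pos: [554.8, -10.6, 51.8]
eef_rot: [-3.141, 0.005, 0.137]
force: [-12.9, -2.1, 19.3]
opening: 0.275
```

Call:
{"fn": "carry_out", "kwargs": {"plan": [{"linear": [2,0.3,0],"turn": [0,0,0],"fingers": -1},{"linear": [3,0.4,0],"turn": [0,0,0],"fingers": -1},{"linear": [3,0.4,0],"turn": [0,0,0],"fingers": -1},{"linear": [3,0.4,0],"turn": [0,0,0],"fingers": -1}]}}

```text
time_s: 22.5
ee_pos: [554.8, -10.6, 51.8]
eef_rot: [-3.141, 0.01, 0.137]
force: [-24.1, -5.3, 29.6]
opening: 0.271
```

```bash
python3 wp.py w14 38 | head -1; python3 -c "
from h import *
im,m=grab('scene','s14');cv2.imwrite('pics/s14a.png',cv2.resize(im[150:300,190:350,::-1],None,fx=4,fy=4))"
```

```text
[554.8 -10.6  51.8] [-3.141  0.01   0.137]
```

View pics/w14.png

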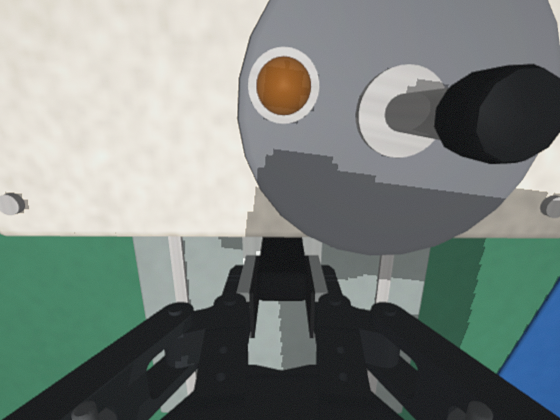

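View pics/s14a.png

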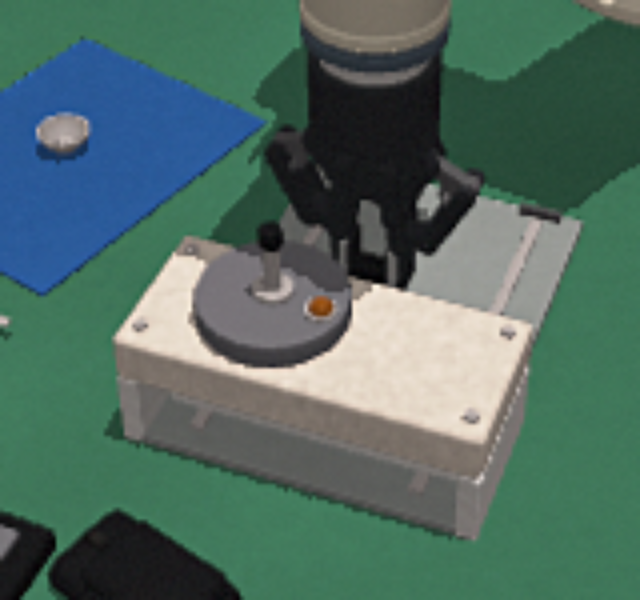

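```bash
python3 - <<'E'
from h import *
m=robot.camera_model('wrist');print(m['eye'])
p=px2w(m,[[400,111]],103)[0];l=px2w(m,[[284,86]],103)[0];l2=px2w(m,[[284,86]],113)[0]
print(p,l,l2,np.degrees(np.arctan2(l[1]-p[1],l[0]-p[0])),np.linalg.norm(l-p),np.linalg.norm(l2-p))
m=robot.camera_model('top');print(px2w(m,[[296.5,188.5]],103),px2w(m,[[281,188]],105), px2w(m,[[297,187.5]],151))
E
```

```text
[6.33367133e+02 4.03722738e-01 1.93672830e+02]
[637.4759859  -32.64502932 103.        ] [639.42406629   0.7267647  103.        ] [638.75606757   0.69113749 113.        ] 86.65914696244161 33.42860531762253 34.82726844141123
[[639.15281168 -33.22304622 103.        ]] [[640.99154713   1.40473791 105.        ]] [[636.60365508 -32.94944623 151.        ]]
```

The handle is in hand and the carriage is at its far stop. The view also shows the lamp at (284,86) and the toggle collar at (400,111), so the toggle pivot is at (637.5,-32.7) and the lamp lies in roughly world +y (86.7°). Releasing the handle.

Call:
{"fn": "carry_out", "kwargs": {"plan": [{"linear": [-2,-0.3,-1],"turn": [0,0,0],"fingers": -1},{"linear": [-3,-0.4,-2],"turn": [0,0,0],"fingers": 0},{"linear": [-3,-0.4,-2],"turn": [0,0,0],"fingers": 0},{"linear": [-3,-0.4,-2],"turn": [0,0,0],"fingers": 0},{"linear": [-3,-0.4,10],"turn": [0,0,0],"fingers": 0},{"linear": [-3,-0.4,45],"turn": [0,0,0],"fingers": 0},{"linear": [-3,-0.4,85],"turn": [0,0,0],"fingers": 0},{"linear": [-3,-0.4,125],"turn": [0,0,0],"fingers": 0},{"linear": [-3,-0.4,150],"turn": [0,0,0],"fingers": 0},{"linear": [-3,-0.4,150],"turn": [0,0,0],"fingers": 0},{"linear": [-3,-0.4,150],"turn": [0,0,0],"fingers": 0},{"linear": [-3,-0.4,150],"turn": [0,0,0],"fingers": 0}]}}

```text
time_s: 23.6
ee_pos: [556.8, -10.3, 200.2]
eef_rot: [-3.142, 0.0, 0.137]
force: [0.5, 0.3, 0.3]
opening: 0.502
```

```bash
python3 - <<'E'
from h import *
im,m=grab('top','t15');s=robot.sense();print(s['ee_pos'],s['eef_rot'])
im,m=grab('wrist','w15');print(m['eye'])
E
```

```text
[556.36708775 -10.3121048  199.42012203] [-3.14131377e+00  1.70327712e-03  1.36851704e-01]
[6.33788590e+02 5.68668376e-01 3.41953813e+02]
```

View pics/w15.png

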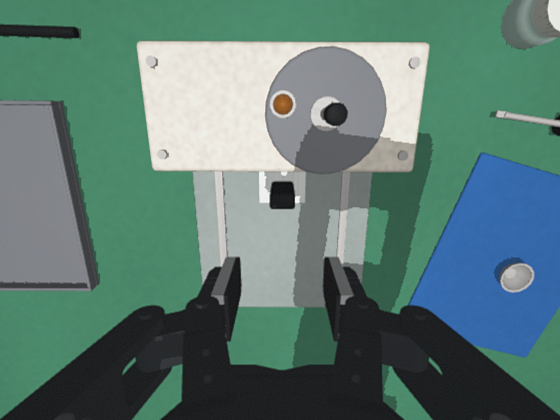

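```bash
python3 - <<'E'
from h import *
m=robot.camera_model('wrist');print(m['eye'])
im=cv2.imread('pics/w15.png');cv2.imwrite('pics/w15a.png',cv2.resize(im[30:230,130:440],None,fx=2.5,fy=2.5,interpolation=cv2.INTER_CUBIC))
print('handle',px2w(m,[[282,202]],72))
c=px2w(m,[[138,43],[428,43],[435,170],[151,170]],85);print(c,c.mean(0))
p=px2w(m,[[327,113]],103)[0];l=px2w(m,[[283,103.5]],108)[0];sw=px2w(m,[[325.5,110]],103)[0];t=px2w(m,[[336,114.5]],151)[0]
print(p,sw,l,t)
E
```

```text
[6.33750223e+02 5.61027895e-01 3.41505344e+02]
handle [[555.33669346 -10.35782911  72.        ]]
[[ 667.25113172  114.40432902   85.        ]
 [ 697.29769185 -101.04380213   85.        ]
 [ 605.05318336 -134.29614524   85.        ]
 [ 571.72434659  104.09669314   85.        ]] [635.33158838  -4.2097313   85.        ]
[637.37394132 -32.72179829 103.        ] [639.30683574 -31.22917817 103.        ] [639.33275815   0.65523538 108.        ] [636.5488405  -31.48807051 151.        ]
```

View pics/w15a.png

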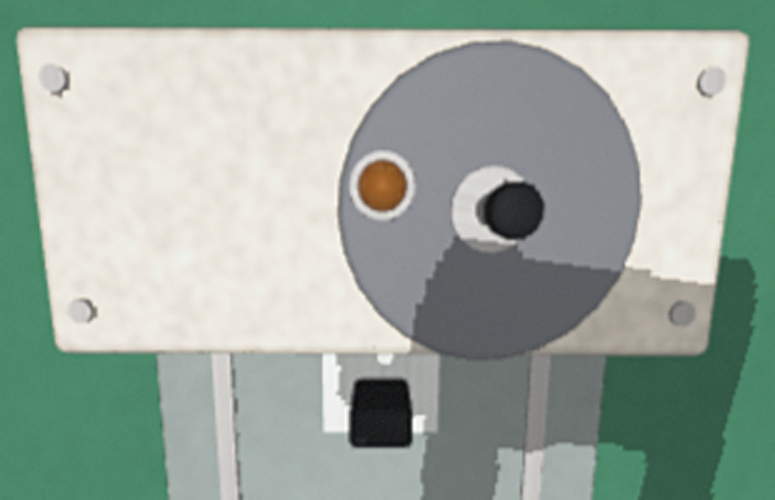

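The handle is at (282,202), about 119.8 mm from its out position, so the carriage is home. The toggle is upright at (336,114) with the lamp to its left at (283,103).

Call:
{"fn": "carry_out", "kwargs": {"plan": [{"linear": [5,-10,10],"turn": [0,0,0.12],"fingers": -1},{"linear": [10,-25,20],"turn": [0,0,0.24],"fingers": -1},{"linear": [20,-40,20],"turn": [0,0,0.36],"fingers": -1},{"linear": [30,-60,20],"turn": [0,0,0.48],"fingers": -1},{"linear": [40,-75,20],"turn": [0,0,0.6],"fingers": -1},{"linear": [50,-75,20],"turn": [0,0,0.72],"fingers": -1},{"linear": [60,-75,20],"turn": [0,0,0.84],"fingers": -1},{"linear": [70,-75,20],"turn": [0,0,0.96],"fingers": -1},{"linear": [78.5,-75,20],"turn": [0,0,1.08],"fingers": -1},{"linear": [78.5,-75,20],"turn": [0,0,1.2],"fingers": -1},{"linear": [78.5,-75,20],"turn": [0,0,1.32],"fingers": -1},{"linear": [78.5,-75,20],"turn": [0,0,1.376],"fingers": -1}]}}

```text
time_s: 24.7
ee_pos: [635.0, -85.2, 218.2]
eef_rot: [-3.138, -0.0, 1.52]
force: [-0.0, -0.0, -0.1]
opening: 0.002
```

Call:
{"fn": "carry_out", "kwargs": {"plan": [{"linear": [0,0,0],"turn": [0,0,0],"fingers": -1},{"linear": [0,0,-20],"turn": [0,0,0],"fingers": -1},{"linear": [0,0,-50],"turn": [0,0,0],"fingers": -1},{"linear": [0,0,-75],"turn": [0,0,0],"fingers": -1},{"linear": [0,0,-88],"turn": [0,0,0],"fingers": -1},{"linear": [0,0,-88],"turn": [0,0,0],"fingers": -1},{"linear": [0,0,-88],"turn": [0,0,0],"fingers": -1},{"linear": [0,0,-88],"turn": [0,0,0],"fingers": -1},{"linear": [0,0,-88],"turn": [0,0,0],"fingers": -1}]}}

```text
time_s: 25.45
ee_pos: [636.8, -85.5, 133.9]
eef_rot: [3.139, 0.0, 1.512]
force: [0.9, 0.7, 0.7]
opening: -0.002
```

```bash
python3 wp.py w16 38 | head -1; python3 -c "
from h import *
im,m=grab('scene','s16');cv2.imwrite('pics/s16a.png',cv2.resize(im[150:300,190:350,::-1],None,fx=4,fy=4))"
```

```text
[636.7 -85.5 133.9] [3.139 0.    1.513]
```

View pics/w16.png

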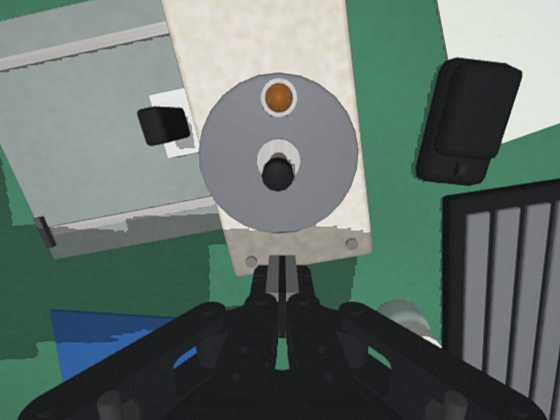

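View pics/s16a.png

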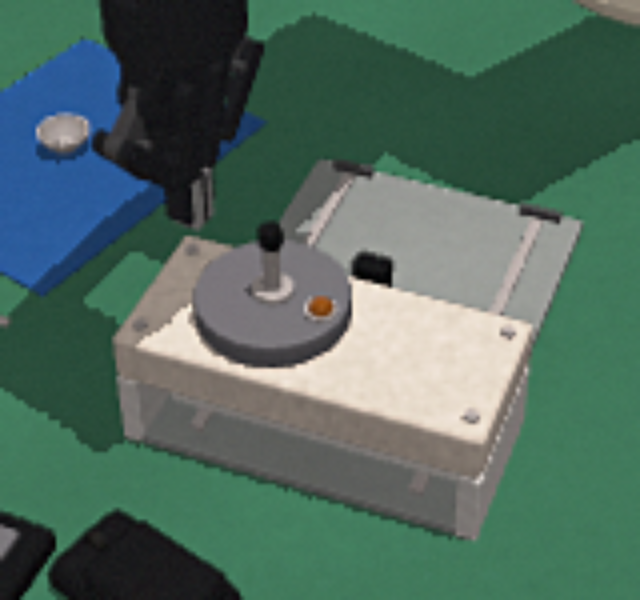

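The shut fingers (282,290) line up with the toggle (277,172) and the lamp (279,97). Pushing towards the lamp.

Call:
{"fn": "carry_out", "kwargs": {"plan": [{"linear": [0,8,0],"turn": [0,0,0],"fingers": -1},{"linear": [0.5,16,0],"turn": [0,0,0],"fingers": -1},{"linear": [1,24,0],"turn": [0,0,0],"fingers": -1},{"linear": [1,30,0],"turn": [0,0,0],"fingers": -1},{"linear": [1,35,0],"turn": [0,0,0],"fingers": -1},{"linear": [1.5,39,0],"turn": [0,0,0],"fingers": -1},{"linear": [1.5,42,0],"turn": [0,0,0],"fingers": -1},{"linear": [2,44,0],"turn": [0,0,0],"fingers": -1},{"linear": [2,44,0],"turn": [0,0,0],"fingers": -1}]}}

```text
time_s: 26.3
ee_pos: [637.6, -41.2, 132.2]
eef_rot: [-3.141, 0.0, 1.513]
force: [-0.7, -1.4, 1.0]
opening: -0.001
```

```bash
python3 wp.py w17 38 | head -1; python3 -c "
from h import *
print(robot.sense()['force'])
im,m=grab('scene','s17');cv2.imwrite('pics/s17a.png',cv2.resize(im[150:300,190:350,::-1],None,fx=4,fy=4))"
```

```text
[637.6 -41.4 132.2] [-3.141  0.     1.513]
[-0.7983912  -1.89625485  1.39647551]
```

View pics/s17a.png

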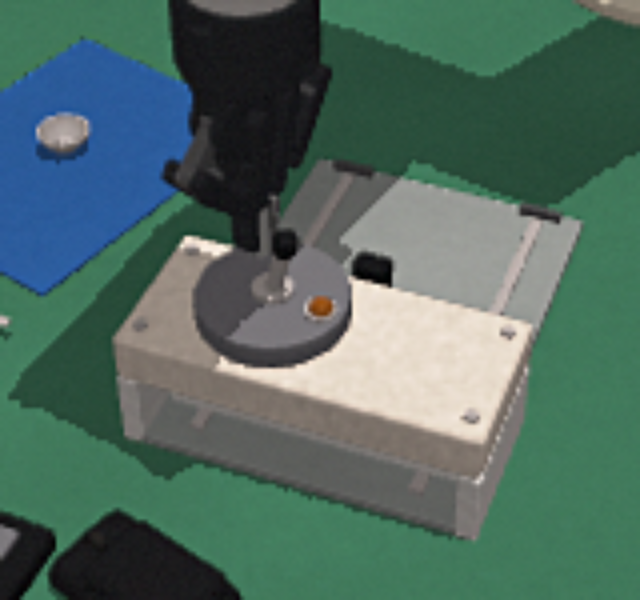

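View pics/w17.png

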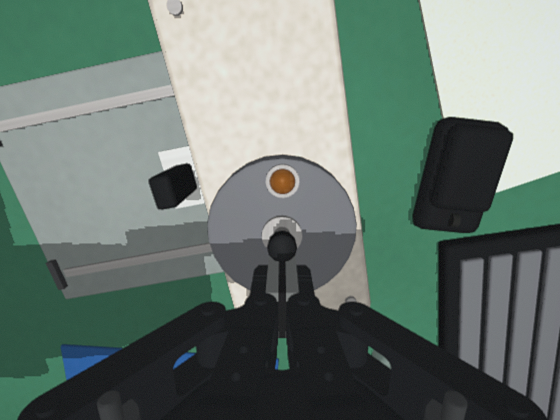

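The lever is leaning towards the lamp by only about 0.2 rad so far, with its cap at (282,245). Pushing on to the stop.

Call:
{"fn": "carry_out", "kwargs": {"plan": [{"linear": [0,3,0],"turn": [0,0,0],"fingers": -1},{"linear": [0.3,6,0],"turn": [0,0,0],"fingers": -1},{"linear": [0.4,8,0],"turn": [0,0,0],"fingers": -1},{"linear": [0.4,8,0],"turn": [0,0,0],"fingers": -1},{"linear": [0.4,8,0],"turn": [0,0,0],"fingers": -1}]}}

```text
time_s: 26.82
ee_pos: [637.9, -33.7, 131.9]
eef_rot: [-3.141, 0.001, 1.513]
force: [-0.8, -4.8, -3.3]
opening: 0.001
```

Call:
{"fn": "carry_out", "kwargs": {"plan": [{"linear": [0,2,0],"turn": [0,0,0],"fingers": -1},{"linear": [0,3,0],"turn": [0,0,0],"fingers": -1},{"linear": [0,3,0],"turn": [0,0,0],"fingers": -1}]}}

```text
time_s: 27.07
ee_pos: [637.9, -32.8, 131.8]
eef_rot: [-3.141, 0.004, 1.514]
force: [-0.8, -15.0, -3.0]
opening: -0.001
```

```bash
python3 -c "
from h import *
print(robot.sense()['force'])
im,m=grab('scene','s18');cv2.imwrite('pics/s18a.png',cv2.resize(im[150:300,190:350,::-1],None,fx=4,fy=4))
im,m=grab('wrist','w18')"
```

```text
[ -0.78170934 -15.00772027  -2.97764203]
```

View pics/s18a.png

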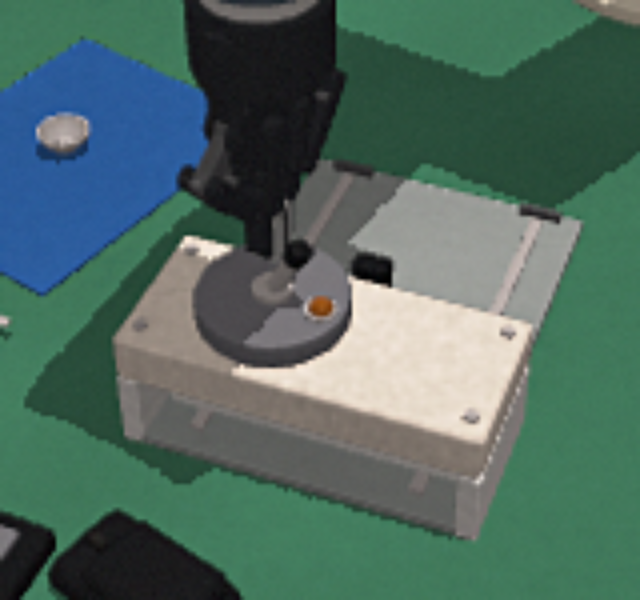

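View pics/w18.png

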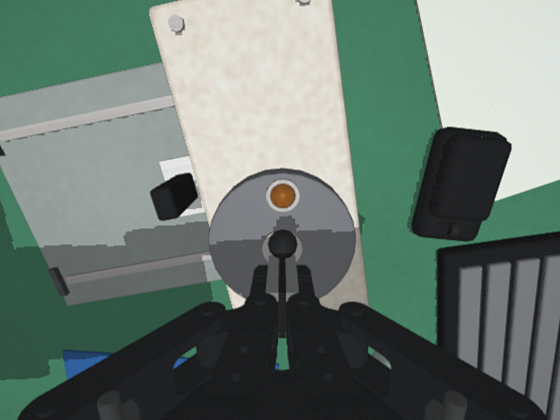

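The force jumped to 15 N, so the lever is at its stop, cap at (282,243). Holding for over a second, then backing off slowly so that the lever does not swing past the middle.

Call:
{"fn": "carry_out", "kwargs": {"plan": [{"linear": [0,0,0],"turn": [0,0,0],"fingers": -1},{"linear": [0,0,0],"turn": [0,0,0],"fingers": -1},{"linear": [0,0,0],"turn": [0,0,0],"fingers": -1},{"linear": [0,0,0],"turn": [0,0,0],"fingers": -1},{"linear": [0,0,0],"turn": [0,0,0],"fingers": -1},{"linear": [0,0,0],"turn": [0,0,0],"fingers": -1},{"linear": [0,0,0],"turn": [0,0,0],"fingers": -1},{"linear": [0,0,0],"turn": [0,0,0],"fingers": -1},{"linear": [0,0,0],"turn": [0,0,0],"fingers": -1},{"linear": [0,0,0],"turn": [0,0,0],"fingers": -1},{"linear": [0,0,0],"turn": [0,0,0],"fingers": -1},{"linear": [0,0,0],"turn": [0,0,0],"fingers": -1}]}}

```text
time_s: 28.17
ee_pos: [637.9, -32.8, 131.8]
eef_rot: [-3.141, 0.004, 1.513]
force: [-0.2, -14.3, -3.7]
opening: -0.001
```

Call:
{"fn": "carry_out", "kwargs": {"plan": [{"linear": [0,-1,0],"turn": [0,0,0],"fingers": -1},{"linear": [0,-3,0],"turn": [0,0,0],"fingers": -1},{"linear": [0,-5,0],"turn": [0,0,0],"fingers": -1},{"linear": [0,-7,0],"turn": [0,0,0],"fingers": -1},{"linear": [0,-9,0],"turn": [0,0,0],"fingers": -1},{"linear": [0,-11,0],"turn": [0,0,0],"fingers": -1},{"linear": [0,-13,0],"turn": [0,0,0],"fingers": -1},{"linear": [0,-15,0],"turn": [0,0,0],"fingers": -1},{"linear": [0,-17,0],"turn": [0,0,0],"fingers": -1},{"linear": [0,-19,0],"turn": [0,0,0],"fingers": -1},{"linear": [0,-21,0],"turn": [0,0,0],"fingers": -1},{"linear": [0,-23,0],"turn": [0,0,0],"fingers": -1}]}}

```text
time_s: 29.17
ee_pos: [638.2, -53.4, 132.3]
eef_rot: [3.141, -0.0, 1.513]
force: [-0.1, 0.4, 0.3]
opening: 0.004
```

Call:
{"fn": "carry_out", "kwargs": {"plan": [{"linear": [0,-3,0],"turn": [0,0,0],"fingers": -1},{"linear": [0,-7,0],"turn": [0,0,0],"fingers": -1},{"linear": [0,-15,0],"turn": [0,0,0],"fingers": -1},{"linear": [0,-25,0],"turn": [0,0,0],"fingers": -1},{"linear": [0,-30,20],"turn": [0,0,0],"fingers": -1},{"linear": [0,-30,55],"turn": [0,0,0],"fingers": -1},{"linear": [0,-30,90],"turn": [0,0,0],"fingers": -1},{"linear": [0,-30,90],"turn": [0,0,0],"fingers": -1},{"linear": [0,-30,90],"turn": [0,0,0],"fingers": -1}]}}

```text
time_s: 29.92
ee_pos: [639.5, -84.5, 224.8]
eef_rot: [3.137, 0.0, 1.512]
force: [-0.4, -0.5, -1.0]
opening: 0.001
```

```bash
python3 -c "
from h import *
print(robot.sense()['ee_pos'],robot.sense()['eef_rot'])
im,m=grab('scene','s19');cv2.imwrite('pics/s19a.png',cv2.resize(im[150:300,190:350,::-1],None,fx=4,fy=4))"
```

```text
[639.50138005 -84.46131015 224.81414149] [3.13682582e+00 4.79440020e-04 1.51223411e+00]
```

View pics/s19a.png

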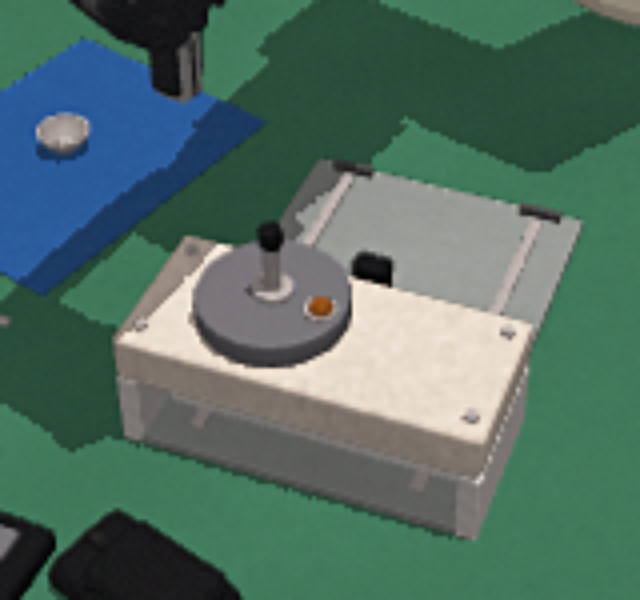

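The toggle is upright again, cap at (270,235). Going back to the handle.

Call:
{"fn": "carry_out", "kwargs": {"plan": [{"linear": [-5,0,0],"turn": [0,0,-0.12],"fingers": 0.2},{"linear": [-15,5,0],"turn": [0,0,-0.24],"fingers": 0.2},{"linear": [-25,10,0],"turn": [0,0,-0.36],"fingers": 0.2},{"linear": [-35,20,0],"turn": [0,0,-0.48],"fingers": 0.2},{"linear": [-50,30,0],"turn": [0,0,-0.6],"fingers": 0.2},{"linear": [-60,40,0],"turn": [0,0,-0.72],"fingers": 0.2},{"linear": [-70,50,0],"turn": [0,0,-0.84],"fingers": 0.2},{"linear": [-80,60,0],"turn": [0,0,-0.96],"fingers": 0.2},{"linear": [-84,70,0],"turn": [0,0,-1.08],"fingers": 0.2},{"linear": [-84,74,0],"turn": [0,0,-1.2],"fingers": 0.2},{"linear": [-84,74,0],"turn": [0,0,-1.32],"fingers": 0.2},{"linear": [-84,74,0],"turn": [0,0,-1.375],"fingers": 0.2}]}}

```text
time_s: 30.97
ee_pos: [553.0, -9.3, 220.6]
eef_rot: [-3.141, 0.003, 0.132]
force: [0.3, -0.3, -0.4]
opening: 0.602
```

Call:
{"fn": "carry_out", "kwargs": {"plan": [{"linear": [0,0,-25],"turn": [0,0,0],"fingers": 0.2},{"linear": [0,0,-50],"turn": [0,0,0],"fingers": 0.2},{"linear": [0,0,-80],"turn": [0,0,0],"fingers": 0.2},{"linear": [0,0,-100],"turn": [0,0,0],"fingers": 0.2},{"linear": [0,0,-100],"turn": [0,0,0],"fingers": 0.2},{"linear": [0,0,-100],"turn": [0,0,0],"fingers": 0.2},{"linear": [0,0,-100],"turn": [0,0,0],"fingers": 0.2}]}}

```text
time_s: 31.55
ee_pos: [554.3, -9.5, 122.7]
eef_rot: [3.142, 0.0, 0.138]
force: [0.1, 0.1, 0.7]
opening: 0.6
```

Call:
{"fn": "carry_out", "kwargs": {"plan": [{"linear": [0.5,-1,-35],"turn": [0,0,0],"fingers": 0.2},{"linear": [0.5,-1,-60],"turn": [0,0,0],"fingers": 0.2},{"linear": [0.5,-1,-71],"turn": [0,0,0],"fingers": 0.2},{"linear": [0.5,-1,-71],"turn": [0,0,0],"fingers": 0.2},{"linear": [0.5,-1,-71],"turn": [0,0,0],"fingers": -1},{"linear": [0.5,-1,-71],"turn": [0,0,0],"fingers": -1},{"linear": [0.5,-1,-71],"turn": [0,0,0],"fingers": -1},{"linear": [0.5,-1,-71],"turn": [0,0,0],"fingers": -1},{"linear": [0.5,-1,-71],"turn": [0,0,0],"fingers": -1},{"linear": [0.5,-1,-71],"turn": [0,0,0],"fingers": -1}], "force": 40}}

```text
time_s: 32.38
ee_pos: [555.9, -10.5, 53.1]
eef_rot: [3.141, -0.003, 0.138]
force: [-0.9, -1.0, 8.2]
opening: 0.271
```

Call:
{"fn": "carry_out", "kwargs": {"plan": [{"linear": [-6,-0.8,0],"turn": [0,0,0],"fingers": -1},{"linear": [-14,-1.9,0],"turn": [0,0,0],"fingers": -1},{"linear": [-24,-3.3,0],"turn": [0,0,0],"fingers": -1},{"linear": [-34,-4.7,0],"turn": [0,0,0],"fingers": -1},{"linear": [-44,-6.1,0],"turn": [0,0,0],"fingers": -1},{"linear": [-54,-7.4,0],"turn": [0,0,0],"fingers": -1},{"linear": [-64,-8.8,0],"turn": [0,0,0],"fingers": -1},{"linear": [-74,-10.2,0],"turn": [0,0,0],"fingers": -1},{"linear": [-84,-11.6,0],"turn": [0,0,0],"fingers": -1},{"linear": [-94,-12.9,0],"turn": [0,0,0],"fingers": -1},{"linear": [-102,-14,0],"turn": [0,0,0],"fingers": -1},{"linear": [-107,-14.7,0],"turn": [0,0,0],"fingers": -1}]}}

```text
time_s: 33.38
ee_pos: [449.2, -24.8, 53.1]
eef_rot: [3.141, -0.005, 0.137]
force: [2.6, 4.8, 9.9]
opening: 0.268
```

Call:
{"fn": "carry_out", "kwargs": {"plan": [{"linear": [-4,-0.6,0],"turn": [0,0,0],"fingers": -1},{"linear": [-8,-1.1,0],"turn": [0,0,0],"fingers": -1},{"linear": [-11,-1.5,0],"turn": [0,0,0],"fingers": -1},{"linear": [-14,-1.9,0],"turn": [0,0,0],"fingers": -1},{"linear": [-14,-1.9,0],"turn": [0,0,0],"fingers": -1},{"linear": [-14,-1.9,0],"turn": [0,0,0],"fingers": -1}]}}

```text
time_s: 33.88
ee_pos: [437.0, -26.4, 53.1]
eef_rot: [3.141, -0.008, 0.137]
force: [7.2, 7.3, 8.6]
opening: 0.272
```

Call:
{"fn": "carry_out", "kwargs": {"plan": [{"linear": [-2,-0.3,0],"turn": [0,0,0],"fingers": -1},{"linear": [-3,-0.4,0],"turn": [0,0,0],"fingers": -1},{"linear": [-3,-0.4,0],"turn": [0,0,0],"fingers": -1}]}}

```text
time_s: 34.13
ee_pos: [437.0, -26.5, 53.2]
eef_rot: [3.141, -0.013, 0.137]
force: [17.2, 12.5, -7.6]
opening: 0.268
```

Call:
{"fn": "carry_out", "kwargs": {"plan": [{"linear": [2,0.3,0],"turn": [0,0,0],"fingers": -1},{"linear": [3,0.4,0],"turn": [0,0,0],"fingers": 0.4},{"linear": [3,0.4,0],"turn": [0,0,0],"fingers": 0.4},{"linear": [3,0.4,0],"turn": [0,0,0],"fingers": 0.4},{"linear": [3,0.4,15],"turn": [0,0,0],"fingers": 0.4},{"linear": [3,0.4,50],"turn": [0,0,0],"fingers": 0.4},{"linear": [3,0.4,90],"turn": [0,0,0],"fingers": 0.4},{"linear": [3,0.4,125],"turn": [0,0,0],"fingers": 0.4},{"linear": [3,0.4,125],"turn": [0,0,0],"fingers": 0.4},{"linear": [3,0.4,125],"turn": [0,0,0],"fingers": 0.4},{"linear": [3,0.4,125],"turn": [0,0,0],"fingers": 0.4},{"linear": [3,0.4,125],"turn": [0,0,0],"fingers": 0.4}]}}

```text
time_s: 35.13
ee_pos: [432.2, -26.9, 175.0]
eef_rot: [-3.141, 0.003, 0.138]
force: [0.7, 0.3, 0.5]
opening: 0.699
```

```bash
python3 wp.py w20 38; python3 meas.py top20 | grep -E "tray|tip"
```

```text
[432.2 -26.9 174.8] [-3.141e+00  3.000e-03  1.380e-01]
label [499.6 -17.7] [182.7 180.3] 7.7 [285. 118.]
label [468.  218.7] [124.7  47.7] 4.4 [ 19. 118.]
label [ 482.4 -275. ] [34.6 11.8] 23.7 [554. 181.]
label [ 422.8 -107.4] [ 7.2 20.4] 8.0 [363. 220.]
label [400.8 214.6] [ 1.  48.7] 8.0 [ 26. 195.]
label [575.2 103.6] [ 2.  13.4] 4.7 [143.   3.]
label [302.7  48.9] [7.5 8. ] 8.0 [196. 303.]
label [ 328.7 -135.4] [7.5 8. ] 8.0 [368. 303.]
brass [511.7  28.8] [4.1 8.7] 8.0 [231. 102.]
brass [502.8  27.6] [4.2 8. ] 8.0 [231. 113.]
brass [493.6  26.7] [4.2 8.1] 8.0 [232. 123.]
brass [525.4 -56.8] [4.  7.9] 8.0 [332. 100.]
brass [516.1 -58.1] [3.3 8.7] 8.0 [331. 111.]
brass [507.4 -59.3] [4.2 7.9] 8.0 [330. 122.]
tray [495.7 281.6] [218.7 130.6] 7.5 [165. 256.]
tip [636.6 -33. ] [ 8.6 10.8] 88.4 [297. 187.]
```

View pics/w20.png

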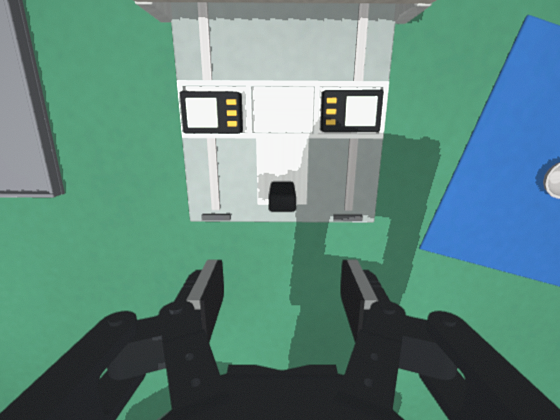

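The carriage is out with both packs still seated, B's brass at (231,113) and A's at (331,111). Next, pack B to the tray.

Call:
{"fn": "carry_out", "kwargs": {"plan": [{"linear": [5,5,0],"turn": [0,0,0.12],"fingers": 0.4},{"linear": [10,10,0],"turn": [0,0,0.24],"fingers": 0.4},{"linear": [20,20,0],"turn": [0,0,0.36],"fingers": 0.4},{"linear": [30,30,0],"turn": [0,0,0.48],"fingers": 0.4},{"linear": [40,40,0],"turn": [0,0,0.6],"fingers": 0.4},{"linear": [50,50,0],"turn": [0,0,0.72],"fingers": 0.4},{"linear": [60,60,0],"turn": [0,0,0.84],"fingers": 0.4},{"linear": [68,70,0],"turn": [0,0,0.96],"fingers": 0.4},{"linear": [68,73,0],"turn": [0,0,1.08],"fingers": 0.4},{"linear": [68,73,0],"turn": [0,0,1.2],"fingers": 0.4},{"linear": [68,73,0],"turn": [0,0,1.32],"fingers": 0.4},{"linear": [68,73,0],"turn": [0,0,1.44],"fingers": 0.4}]}}

```text
time_s: 36.23
ee_pos: [500.9, 46.1, 174.9]
eef_rot: [-3.139, 0.0, 1.584]
force: [0.4, -0.7, -0.3]
opening: 0.7
```

Call:
{"fn": "carry_out", "kwargs": {"plan": [{"linear": [0,0,-10],"turn": [0,0,0.1],"fingers": 0.4},{"linear": [0,0,-40],"turn": [0,0,0.13],"fingers": 0.4},{"linear": [0,0,-70],"turn": [0,0,0.13],"fingers": 0.4},{"linear": [0,0,-75],"turn": [0,0,0.13],"fingers": 0.4},{"linear": [0,0,-75],"turn": [0,0,0.13],"fingers": 0.4},{"linear": [0,0,-75],"turn": [0,0,0.13],"fingers": 0.4},{"linear": [0,0,-75],"turn": [0,0,0.13],"fingers": 0.4},{"linear": [0,0,-75],"turn": [0,0,0.13],"fingers": 0.4}]}}

```text
time_s: 36.9
ee_pos: [502.6, 46.1, 102.6]
eef_rot: [3.139, 0.0, 1.708]
force: [0.6, -0.1, 0.4]
opening: 0.698
```

```bash
python3 wp.py w21 38|grep -E "^\[|brass"
```

```text
[502.5  46.1 102.6] [3.139 0.    1.708]
brass [494.   26.7] [3.7 7.4] 7.3 [268. 250.]
brass [503.2  28. ] [3.  7.3] 7.9 [280. 250.]
brass [512.1  29.3] [3.  7.4] 8.4 [292. 250.]
brass [524.9 -56.5] [3.3 7.2] 8.4 [292. 345.]
brass [516.3 -57.6] [2.5 7.1] 7.9 [282. 345.]
brass [507.3 -59.4] [2.5 6.1] 7.4 [270. 345.]
```

View pics/w21.png

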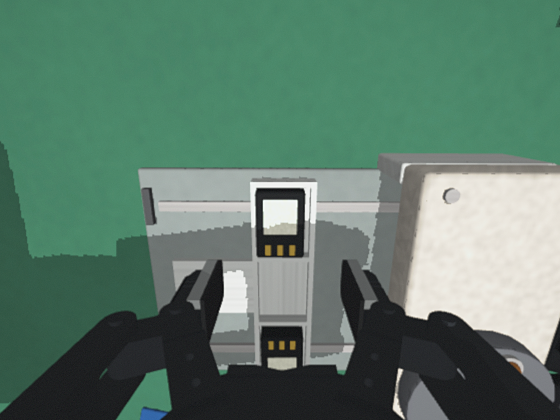

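Pack B is under the gripper at (280,220). A small correction, then descend and grip.

Call:
{"fn": "carry_out", "kwargs": {"plan": [{"linear": [-2,0.7,-30],"turn": [0,0,0],"fingers": 0.4},{"linear": [-2,0.7,-55],"turn": [0,0,0],"fingers": 0.4},{"linear": [-2,0.7,-70],"turn": [0,0,0],"fingers": 0.4},{"linear": [-2,0.7,-75],"turn": [0,0,0],"fingers": 0.4},{"linear": [-2,0.7,-75],"turn": [0,0,0],"fingers": 0.4},{"linear": [-2,0.7,-75],"turn": [0,0,0],"fingers": -1},{"linear": [-2,0.7,-75],"turn": [0,0,0],"fingers": -1},{"linear": [-2,0.7,-75],"turn": [0,0,0],"fingers": -1},{"linear": [-2,0.7,-75],"turn": [0,0,0],"fingers": -1},{"linear": [-2,0.7,-75],"turn": [0,0,0],"fingers": -1},{"linear": [-2,0.7,-75],"turn": [0,0,0],"fingers": -1}], "force": 50}}

```text
time_s: 37.87
ee_pos: [501.5, 46.9, 27.9]
eef_rot: [3.138, 0.0, 1.708]
force: [1.3, 0.3, 8.0]
opening: 0.403
```

Call:
{"fn": "carry_out", "kwargs": {"plan": [{"linear": [0,0,8],"turn": [0,0,0],"fingers": -1},{"linear": [0,0,25],"turn": [0,0,0],"fingers": -1},{"linear": [0,0,50],"turn": [0,0,0],"fingers": -1},{"linear": [-3,10,55],"turn": [0,0,0],"fingers": -1},{"linear": [-10,40,55],"turn": [0,0,0],"fingers": -1},{"linear": [-18,80,55],"turn": [0,0,0],"fingers": -1},{"linear": [-26,120,55],"turn": [0,0,0],"fingers": -1},{"linear": [-34,160,55],"turn": [0,0,0],"fingers": -1},{"linear": [-42,195,55],"turn": [0,0,0],"fingers": -1},{"linear": [-49,220,55],"turn": [0,0,0],"fingers": -1},{"linear": [-49,229,55],"turn": [0,0,0],"fingers": -1},{"linear": [-49,229,55],"turn": [0,0,0],"fingers": -1}]}}

```text
time_s: 38.87
ee_pos: [450.0, 277.8, 81.4]
eef_rot: [3.141, -0.0, 1.711]
force: [0.4, -0.7, -0.7]
opening: 0.404
```

```bash
python3 hold.py w22
```

```text
[450.1 276.2  81.3] [-3.141  0.     1.71 ] 0.40368099237195937
(((448.1963195800781, 285.1363220214844), (24.49658203125, 26.3548526763916), 8.088692665100098), array([281.63917526, 268.24742268]))
[451.66609701 259.63200887]
```

View pics/w22.png

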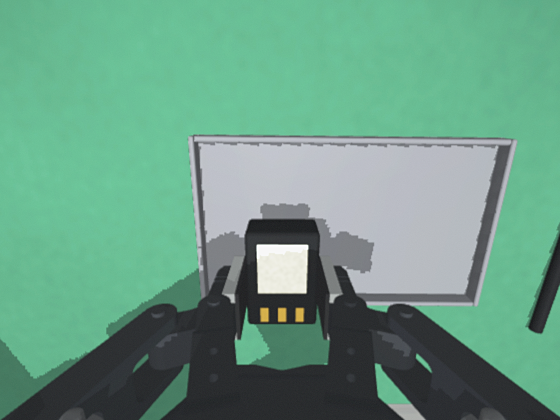

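```bash
python3 - <<'E'
from h import *
m=robot.camera_model('wrist')
c=px2w(m,[[191,136],[515,140],[478,305]],17);print(c,(c[0]+c[2])/2,np.linalg.norm(c[0]-c[1]),np.linalg.norm(c[1]-c[2]))
E
```

```text
[[380.95906192 331.40534424  17.        ]
 [593.91447976 359.04294015  17.        ]
 [612.67713531 232.57066238  17.        ]] [496.81809862 281.98800331  17.        ] 214.7413483600534 127.85645969991678
```

Tray centre confirmed at about (496,282). Pack B is held at (282,270) over its near half. Lowering.

Call:
{"fn": "carry_out", "kwargs": {"plan": [{"linear": [0,0,-25],"turn": [0,0,0],"fingers": -1},{"linear": [0,0,-45],"turn": [0,0,0],"fingers": -1},{"linear": [0,0,-58],"turn": [0,0,0],"fingers": -1},{"linear": [0,0,-63],"turn": [0,0,0],"fingers": -1},{"linear": [0,0,-65],"turn": [0,0,0],"fingers": -1},{"linear": [0,0,-65],"turn": [0,0,0],"fingers": -1},{"linear": [0,0,-65],"turn": [0,0,0],"fingers": -1}]}}

```text
time_s: 39.5
ee_pos: [451.1, 274.9, 16.8]
eef_rot: [3.141, -0.0, 1.707]
force: [0.5, 0.1, 0.8]
opening: 0.403
```

Call:
{"fn": "carry_out", "kwargs": {"plan": [{"linear": [0,0,0],"turn": [0,0,0],"fingers": 0.2},{"linear": [0,0,0],"turn": [0,0,0],"fingers": 0.2},{"linear": [0,0,0],"turn": [0,0,0],"fingers": 0.2},{"linear": [0,0,10],"turn": [0,0,0],"fingers": 0.2},{"linear": [0,0,40],"turn": [0,0,0],"fingers": 0.2},{"linear": [5,-20,75],"turn": [0,0,0],"fingers": 0.4},{"linear": [15,-60,85],"turn": [0,0,0],"fingers": 0.4},{"linear": [20,-90,85],"turn": [0,0,0],"fingers": 0.4},{"linear": [20,-90,85],"turn": [0,0,0],"fingers": 0.4},{"linear": [20,-90,85],"turn": [0,0,0],"fingers": 0.4},{"linear": [20,-90,85],"turn": [0,0,0],"fingers": 0.4}]}}

```text
time_s: 40.42
ee_pos: [470.7, 186.0, 101.8]
eef_rot: [3.141, -0.0, 1.707]
force: [0.4, -0.7, -0.5]
opening: 0.698
```

```bash
python3 wp.py w23 26|grep -E "^\[|brass"
```

```text
[470.6 186.4 101.5] [ 3.141 -0.     1.708]
brass [452.8 255.8] [4.2 8. ] 7.5 [271. 124.]
brass [443.9 254.5] [4.2 8. ] 6.7 [258. 124.]
brass [461.7 257. ] [4.2 8. ] 7.9 [284. 124.]
```

View pics/w23.png

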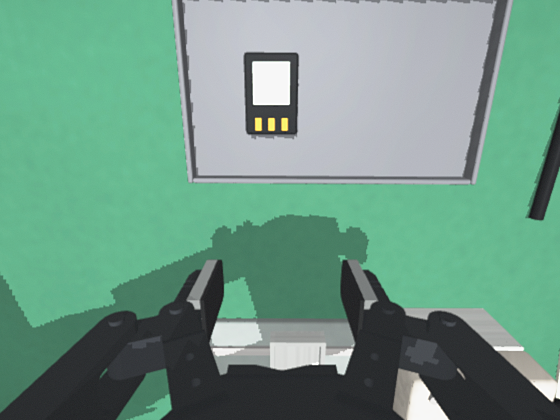

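Pack B lies flat in the tray at (271,93). Now pack A.

Call:
{"fn": "carry_out", "kwargs": {"plan": [{"linear": [8,-35,0],"turn": [0,0,0],"fingers": 0.4},{"linear": [15,-75,0],"turn": [0,0,0],"fingers": 0.4},{"linear": [22,-115,0],"turn": [0,0,0],"fingers": 0.4},{"linear": [30,-155,0],"turn": [0,0,0],"fingers": 0.4},{"linear": [37,-195,0],"turn": [0,0,0],"fingers": 0.4},{"linear": [44,-230,0],"turn": [0,0,0],"fingers": 0.4},{"linear": [48,-255,0],"turn": [0,0,0],"fingers": 0.4},{"linear": [48,-263,0],"turn": [0,0,0],"fingers": 0.4},{"linear": [48,-263,0],"turn": [0,0,0],"fingers": 0.4},{"linear": [48,-263,0],"turn": [0,0,0],"fingers": 0.4},{"linear": [48,-263,0],"turn": [0,0,0],"fingers": 0.4},{"linear": [48,-263,0],"turn": [0,0,0],"fingers": 0.4}]}}

```text
time_s: 41.47
ee_pos: [518.4, -75.6, 101.2]
eef_rot: [-3.141, -0.0, 1.71]
force: [0.4, 0.3, -0.0]
opening: 0.701
```

```bash
python3 wp.py w24 38|grep -E "^\[|brass"
```

```text
[518.4 -75.8 101.2] [-3.141 -0.     1.71 ]
brass [515.9 -58. ] [4.2 7.3] 8.1 [283. 204.]
brass [506.9 -59.6] [4.2 8.1] 8.1 [270. 204.]
brass [525.  -56.7] [4.2 7.4] 8.7 [296. 204.]
```

View pics/w24.png

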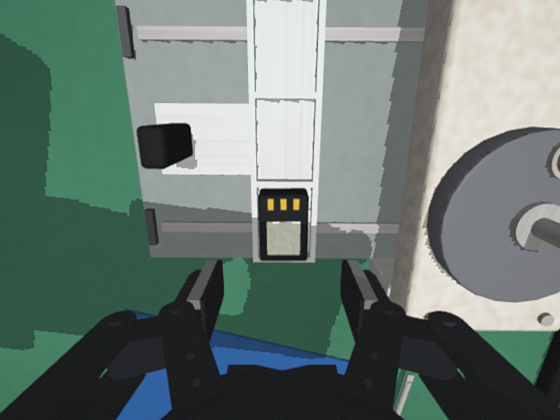

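Pack A sits under the gripper at (283,225). Grip it and carry it over.

Call:
{"fn": "carry_out", "kwargs": {"plan": [{"linear": [0,-1,-30],"turn": [0,0,0],"fingers": 0.4},{"linear": [0,-1,-55],"turn": [0,0,0],"fingers": 0.4},{"linear": [0,-1,-70],"turn": [0,0,0],"fingers": 0.4},{"linear": [0,-1,-74],"turn": [0,0,0],"fingers": 0.4},{"linear": [0,-1,-74],"turn": [0,0,0],"fingers": 0.4},{"linear": [0,-1,-74],"turn": [0,0,0],"fingers": -1},{"linear": [0,-1,-74],"turn": [0,0,0],"fingers": -1},{"linear": [0,-1,-74],"turn": [0,0,0],"fingers": -1},{"linear": [0,-1,-74],"turn": [0,0,0],"fingers": -1},{"linear": [0,-1,-74],"turn": [0,0,0],"fingers": -1},{"linear": [0,-1,-74],"turn": [0,0,0],"fingers": -1}], "force": 50}}

```text
time_s: 42.43
ee_pos: [519.6, -78.2, 28.7]
eef_rot: [3.139, 0.0, 1.708]
force: [-1.0, 2.8, 8.4]
opening: 0.404
```

Call:
{"fn": "carry_out", "kwargs": {"plan": [{"linear": [0,0,8],"turn": [0,0,0],"fingers": -1},{"linear": [0,0,25],"turn": [0,0,0],"fingers": -1},{"linear": [0,0,55],"turn": [0,0,0],"fingers": -1},{"linear": [0,10,75],"turn": [0,0,0],"fingers": -1},{"linear": [0,40,75],"turn": [0,0,0],"fingers": -1},{"linear": [0,80,75],"turn": [0,0,0],"fingers": -1},{"linear": [0,120,75],"turn": [0,0,0],"fingers": -1},{"linear": [0,160,75],"turn": [0,0,0],"fingers": -1},{"linear": [0,200,75],"turn": [0,0,0],"fingers": -1},{"linear": [5,240,75],"turn": [0,0,0],"fingers": -1},{"linear": [10,280,75],"turn": [0,0,0],"fingers": -1},{"linear": [15,310,75],"turn": [0,0,0],"fingers": -1}]}}

```text
time_s: 43.43
ee_pos: [533.7, 234.9, 103.5]
eef_rot: [3.14, -0.001, 1.709]
force: [0.2, -0.8, -0.6]
opening: 0.405
```

Call:
{"fn": "carry_out", "kwargs": {"plan": [{"linear": [4,25,0],"turn": [0,0,0],"fingers": -1},{"linear": [6,45,0],"turn": [0,0,0],"fingers": -1},{"linear": [6,54,-10],"turn": [0,0,0],"fingers": -1},{"linear": [6,54,-20],"turn": [0,0,0],"fingers": -1},{"linear": [6,54,-20],"turn": [0,0,0],"fingers": -1},{"linear": [6,54,-20],"turn": [0,0,0],"fingers": -1},{"linear": [6,54,-20],"turn": [0,0,0],"fingers": -1},{"linear": [6,54,-20],"turn": [0,0,0],"fingers": -1}]}}

```text
time_s: 44.1
ee_pos: [539.7, 284.6, 82.5]
eef_rot: [-3.141, 0.0, 1.707]
force: [0.1, 0.4, -0.4]
opening: 0.401
```

```bash
python3 hold.py w25
```

```text
[539.8 284.9  82.6] [3.141 0.    1.707] 0.40340641106307856
(((539.4795532226562, 280.7287902832031), (24.09843635559082, 25.34535026550293), 7.86592960357666), array([281.75675676, 289.13513514]))
[535.82521566 305.92969767]
```

View pics/w25.png

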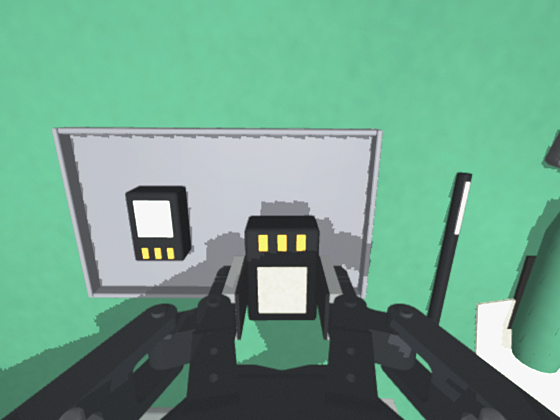

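Pack A is held over the far half of the tray at (282,275), with B at (156,222). Lowering.

Call:
{"fn": "carry_out", "kwargs": {"plan": [{"linear": [0,0,-25],"turn": [0,0,0],"fingers": -1},{"linear": [0,0,-45],"turn": [0,0,0],"fingers": -1},{"linear": [0,0,-58],"turn": [0,0,0],"fingers": -1},{"linear": [0,0,-64],"turn": [0,0,0],"fingers": -1},{"linear": [0,0,-66],"turn": [0,0,0],"fingers": -1},{"linear": [0,0,-66],"turn": [0,0,0],"fingers": -1},{"linear": [0,0,-66],"turn": [0,0,0],"fingers": -1}]}}

```text
time_s: 44.73
ee_pos: [540.1, 285.8, 16.9]
eef_rot: [3.141, -0.0, 1.708]
force: [-0.1, -0.6, -0.5]
opening: 0.404
```

Call:
{"fn": "carry_out", "kwargs": {"plan": [{"linear": [0,0,0],"turn": [0,0,0],"fingers": 0.2},{"linear": [0,0,0],"turn": [0,0,0],"fingers": 0.2},{"linear": [0,0,0],"turn": [0,0,0],"fingers": 0.2},{"linear": [0,0,10],"turn": [0,0,0],"fingers": 0.2},{"linear": [0,0,40],"turn": [0,0,0],"fingers": 0.2},{"linear": [-5,-5,80],"turn": [0,0,0],"fingers": 0.2},{"linear": [-15,-35,110],"turn": [0,0,0],"fingers": 0.2},{"linear": [-30,-70,120],"turn": [0,0,0],"fingers": 0.2},{"linear": [-45,-100,120],"turn": [0,0,0],"fingers": 0.2},{"linear": [-45,-100,120],"turn": [0,0,0],"fingers": 0.2},{"linear": [-45,-100,120],"turn": [0,0,0],"fingers": 0.2},{"linear": [-45,-100,120],"turn": [0,0,0],"fingers": 0.2}]}}

```text
time_s: 45.73
ee_pos: [495.3, 186.0, 137.1]
eef_rot: [3.14, -0.001, 1.707]
force: [-0.3, -0.7, -0.1]
opening: 0.598
```

```bash
python3 wp.py w26 26|grep -E "^\[|brass"; python3 - <<'E'
from h import *
im,m=grab('scene','s26')
E
```

```text
[495.4 186.4 136.8] [ 3.14  -0.     1.708]
brass [545.6 307.2] [4.5 7.6] 7.9 [370.  65.]
brass [527.8 304.7] [3.8 7.8] 11.5 [346.  65.]
brass [536.8 306. ] [3.8 7.8] 12.2 [358.  65.]
brass [444.  254.6] [4.  7.8] 5.1 [230. 118.]
brass [452.6 255.8] [4.  7.7] 5.7 [242. 118.]
brass [461.4 257. ] [4.  7.6] 7.9 [253. 118.]
```

View pics/w26.png

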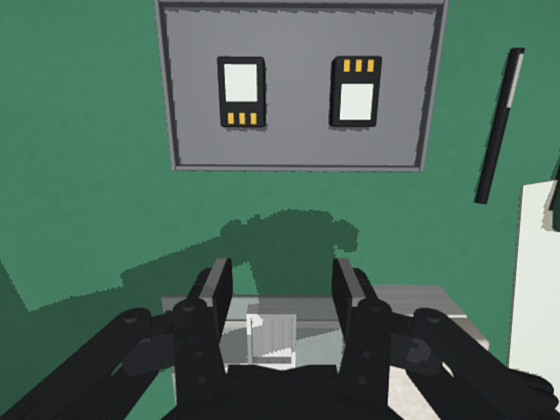

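View pics/s26.png

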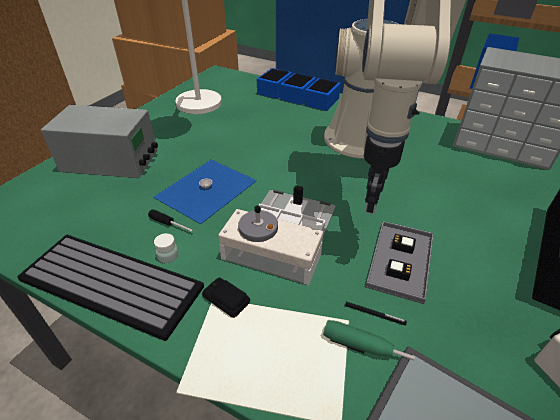

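Both packs lie flat in the tray at (241,92) and (356,90). The bystanders are in place and the toggle is upright. One last carriage check from above before handing in.

```bash
python3 - <<'E'
from h import *
im,m=grab('top','t27'); cv2.imwrite('pics/t27a.png',cv2.resize(im[140:320,120:460,::-1],None,fx=2.3,fy=2.3,interpolation=cv2.INTER_CUBIC))
rgb=im.astype(int);k=np.zeros(rgb.shape[:2],bool);k[225:300,275:315]=1
for r in rect((rgb.max(2)<70)&k,m,72,20,2): print(r)
print(w2px(m,[[436.7,-26.8,72]]))
E
```

```text
(((439.26141357421875, -26.14168930053711), (20.45554542541504, 15.785910606384277), 88.48233795166016), array([295.10714286, 277.53571429]))
[[295.8202178  278.62623151]]
```

View pics/t27a.png

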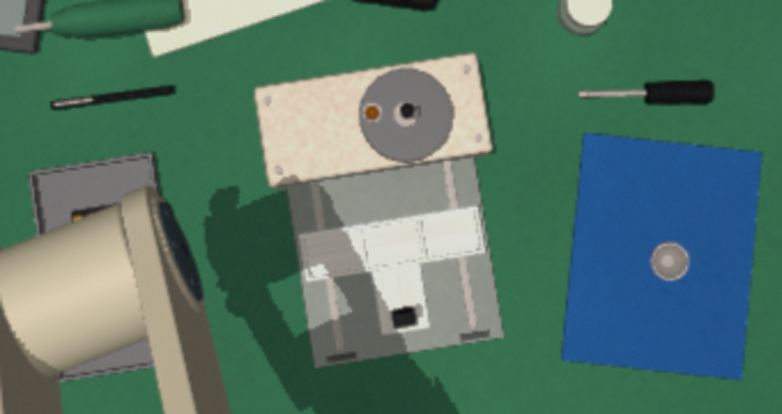

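The top view shows the handle at (405,317) in the crop. Its measured x is 439.3 mm, about the 440 mm expected at the out stop in this camera's reading. Handing in.

```bash
python3 -c "
from h import *
print(robot.finish_job(), robot.sense()['time_s'])"
```

```text
the job is handed in; nothing more can be done
the job is handed in; nothing more can be done
```

The job is done and handed in at about 46 s on the robot's clock; no verdict was reported.

**What I did:**
- Only two packs were on the mat. I pulled the carriage to its out stop, laid the packs in pockets 0 and 2, and pushed the carriage home against its stop.
- I pushed the toggle to its stop towards the lamp and held it there at about 15 N for more than a second. I then backed off slowly so that it did not swing past the middle.
- Finally I pulled the carriage out again and laid both packs in the tray.

**Last checks:**
- **Packs:** both lie flat in the tray, about 45 mm either side of its centre.
- **Carriage:** it measured 119.8 mm of travel when home. At the end the top camera read the handle within about 1 mm of the out stop.
- **Toggle and bystanders:** the toggle stands upright, and the bystanders looked unmoved in the last scene and top pictures.

**What disagreed:**
- **First handle grip:** it was about 6 mm off centre because I measured while the arm was still swinging. It gave a brief side force of about 60 N, under the 120 N limit, and I relieved it at once.
- **Handle position:** the top camera reads it 2 to 3 mm off the wrist camera, about its stated calibration error.

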